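# Start the tumbler on the press-plate drink warmer

### The arm

A 6-joint arm with a two-finger parallel gripper is mounted at the origin on the work surface. World frame = base frame: x ahead of the robot, y to its left, z up, the work surface at z = 0. Lengths are in m, angles in degrees, forces in N, time in s.
With the tool pointing down it reaches from about 0.35 to 0.875 m from the base axis. Payload 4.2 kg.
Tool frame: the origin (TCP) lies at the centre of the arm's flange, where the gripper is bolted on; the fingertips stand ahead of it and the grasp point (between the pads) lies 155 mm ahead of it (r.finger_overhang is the y of the fingertips in the tool frame, in m); y points along the fingers, x is the direction in which the jaws open and shut, and the axes are right-handed (so a half turn about y gives the same grasp; the last joint's range is limited). The gripper opens to 85 mm and grips with 20 to 120 N. Pads are 22 mm wide; open, the fingers measure 114 mm over their backs; the gripper's body (76 mm by 85 mm) begins 54 mm behind the grasp point. The pads swing forward as they close: fully open they stand 13 mm farther back than shut.
Start: joints at [-56.058, 22.042, 0.453, 0, -68.411, -14.817], TCP at [0.205, -0.59, 0.405] pointing down, gripper open.
Joint ranges: [-179.83, 179.83], [-69.29, 118.12], [-61.27, 80.66], [-181.25, 117.63], [-171.15, -9.14], [-177.46, 177.46]. Speed limits (degrees/s): [159.86, 159.86, 180, 180, 180, 180].

### API

Orientations are given as [roll, pitch, yaw] about the fixed x, y, z axes, in that order (R = Rz(yaw) Ry(pitch) Rx(roll)).
In Python, from station import readout, viewer, job, r gives the robot as it stands.
- The arm moves only by the shell command python3 -m crank 'ROWS' [FORCE]. ROWS is JSON, a list of rows, each an object with "translation": the shift along the tool's x, y, z in m, a list of three; "rot": the turn, a rotation vector about the tool's x, y, z in rad, a list of three; "gripper": the opening in per cent of the stroke, from 0 (shut) to 100 (fully open). A call has 1 to 12 rows; each row shifts and turns the commanded pose from where the row before left it, along the tool's axes as they then stand; what a row does not reach is not made up. A row lasts 1/10 s, in which the tool goes at most 50 mm and 8.59 degrees, less where a joint would pass 70% of its speed; a pose out of reach is approached as far as the arm can. A call is refused whole if a number of a shift passes 0.05 or a number of a turn 0.15, either way. A call with a gripper value outside its range is refused whole. The fingers move at their own pace and stop on an object; FORCE is the grip in N (left out, the last holds). Time passes only in rows, so rows that do not move let the fingers close. It gives the time, the measured TCP pose, the force and the opening at its end, in the units of the state.
- readout.observe(): the state, without advancing time (a new reading comes with each control period).
- viewer.grab_frame(name): name is "scene" or "top" or "wrist"; returns a dict with "img" (420x560x3 uint8, red, green, blue), "mtx" (3x3 intrinsics, pixels), "dist" ([k1, k2, p1, p2, k3] as OpenCV has them; the pictures are not rectified), "world_from_camera" (4x4, takes a point from camera to world coordinates). Camera axes: x right, y down, z forward; pixel columns grow to the right and rows downward; lengths in m; the calibration is good to about 2 mm. A picture is of the moment at which its call begins. There is no depth.
- job.job_done(): hands the job in, once; it reports no verdict.
The state is a dict: "t": time; "q": joint angles; "joint_vel": joint speeds; "joint_torque": joint torques, N m; "ee_pos": TCP position; "tcp_rot": TCP orientation; "ft_force": force on the tool from outside, world axes, zero at the start; "ft_torque": the same for the moment, N m; "grip_width": finger opening in m.
Only numpy, scipy, OpenCV 4.12 (cv2) and the standard library are available. Lean on these libraries where they do the work, as an engineer would, in place of code of your own. Each camera call takes 0.05 s, during which the arm holds its last target.

### The job

A remote has been left lying on the drink warmer: lay it flat on the bare cabinet top, clear of the warmer, and let it go. Then take the lidded tumbler from its coaster, stand it in the middle of the warmer's plate, keep hold of it and press it down until the plate is fully depressed, hold it down for a second, and leave the tumbler standing upright in the middle of the plate. Keep the tumbler upright throughout and leave the caddy, torch, battery box and coaster where they are.

Things in the scene. Friction and masses are not known exactly. Their poses are not given: they have to be found in the camera images.
- warmer: Drink warmer: round black plastic base, 140 mm diameter, 24 mm high, fixed to the cabinet. Origin at the centre of its underside, on the cabinet top, z up. In its middle a round sprung steel plate, 104 mm diameter, stands 12 mm proud of the base. The only warmer in the scene; a remote lies across it at the start
- plate_top (a point): Centre of the upper face of the warmer's steel plate; 36 mm above the cabinet top when up, 26 mm when fully depressed. Moves with the plate
- plate (a joint): How far the sprung plate is pushed straight down, in m: 0 up, 0.010 fully depressed (a stop). It starts to sink at about 6 N and takes about 15 N to reach the stop; it springs back up when let go, and the weight of the tumbler or remote alone hardly moves it
- tumbler_mid (a point): Centre, half-way up (66 mm above its underside), of the lidded travel tumbler, z along its axis. 132 mm high, about 0.3 kg, round and without handle: black rubber boot 72 mm diameter from 0 to 45 mm, above it a bare metal body 60 mm diameter from 45 to 120 mm, then a black lid 54 to 56 mm diameter. The rubber boot's upper edge is a ledge 6 mm wide. Stands on the coaster at the start, 8 mm above the cabinet
- remote_mid (a point): Centre of the grey remote that lies on the warmer: 150 mm long (x), 42 mm wide (y), 22 mm thick (z, up), about 0.1 kg. It lies flat across the plate at the start, underside 36 mm above the cabinet, its ends overhanging
- coaster: White ceramic coaster, 96 mm diameter, 8 mm thick, loose; origin at the centre of its underside. Leave it where it is
- torch_mid (a point): Centre, half-way up, of the chrome torch that stands on its head beside the tumbler: 120 mm high, head 44 mm diameter (lower 28 mm, tapering until 42 mm), tube 30 mm diameter. Loose; leave it standing where it is. Its axis is 78 to 98 mm from the tumbler's axis, in any direction
- caddy: Black remote caddy, 60 mm (x) by 130 mm (y), with two other grey remotes standing in its outer slots and an empty middle slot, 152 mm high in all. Origin at the centre of its underside. Leave it where it is
- battery_box: Clear acrylic box of batteries with its lid shut, 65 mm (x) by 90 mm (y) by 30 mm high; lid barrel and thumb tab add up to 5 mm at either x side. Origin at the centre of its underside. Leave it where it is

How it is judged:
By the outcome, as a careful person would: the job done as asked, in the order asked, and still so for the second after the job is handed in, with the robot touching nothing.
It also fails if it takes over 70 s, if anything falls off the work surface, if the arm or the gripper's body presses on something with over 40 N, if the wrist force passes 120 N, or if a joint passes its speed limit or range.

## Working session

There is one attempt and no reset: what is moved stays moved. The work goes in short steps, Python scripts to look and compute and a shell command to move; the robot and the scene stay as the last step left them, time stands still between calls to the robot, and variables do not carry over. Pictures are saved under pics/ and viewed, and the job is handed in when it is done.

```bash
ls; mkdir -p pics; python3 - <<'E'
from station import readout, viewer, job, r
import cv2
print(readout.observe()); print(r.finger_overhang)
for n in ("scene","top","wrist"):
    f=viewer.grab_frame(n); cv2.imwrite(f"pics/{n}0.png",cv2.cvtColor(f["img"],cv2.COLOR_RGB2BGR))
    print(n,f["mtx"].tolist(),f["dist"],f["world_from_camera"].round(4).tolist())
E
```

```text
pics
{'t': 0.0, 'q': array([-5.60611832e+01,  2.20886609e+01,  3.80542726e-01, -2.79206152e-02,
       -6.84120123e+01, -1.48168432e+01]), 'joint_vel': array([-0.02783744, -0.04276005, -0.03657615,  0.0343964 ,  0.05759456,
        0.03154054]), 'joint_torque': array([-8.69290943e-04, -3.92286265e+01,  1.88408464e+01,  4.18639138e+00,
       -4.61252770e-03,  4.60739457e-06]), 'ee_pos': array([ 0.20470114, -0.59030346,  0.4036513 ]), 'tcp_rot': array([-89.99435636,  -0.12277201, 109.11166754]), 'ft_force': array([ 0.6078478 ,  0.12487037, -0.14555416]), 'ft_torque': array([0.02119583, 0.00938873, 0.00536008]), 'grip_width': 0.08542397517962637}
0.1734
scene [[384.0345086900931, 0.0, 279.73280278603113], [0.0, 384.0345086900931, 209.6362283475229], [0.0, 0.0, 1.0]] [-0.01298736  0.          0.          0.          0.        ] [[0.381, 0.6905, -0.6149, 1.0051], [0.9246, -0.28, 0.2583, -0.1933], [0.0062, -0.6669, -0.7451, 0.6224], [0.0, 0.0, 0.0, 1.0]]
top [[416.1796373714126, 0.0, 276.26455032808354], [0.0, 416.1796373714126, 210.68971395348103], [0.0, 0.0, 1.0]] [-0.0904306  0.         0.         0.         0.       ] [[0.0218, -0.9976, 0.0658, 0.5126], [-0.9997, -0.0209, 0.0138, -0.0016], [-0.0124, -0.0661, -0.9977, 0.9729], [0.0, 0.0, 0.0, 1.0]]
wrist [[357.1151206950108, 0.0, 274.0368035110231], [0.0, 357.1151206950108, 206.71376844509234], [0.0, 0.0, 1.0]] [-0.07356744  0.          0.          0.          0.        ] [[-0.3283, 0.8932, 0.3072, 0.124], [0.9446, 0.3099, 0.1086, -0.6177], [0.0018, 0.3258, -0.9454, 0.3737], [0.0, 0.0, 0.0, 1.0]]
```

View pics/scene0.png

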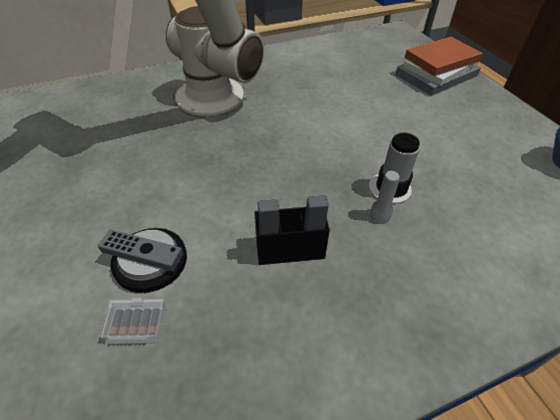

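View pics/top0.png

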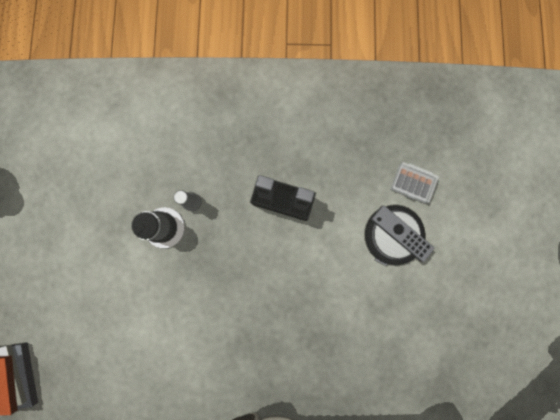

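View pics/wrist0.png

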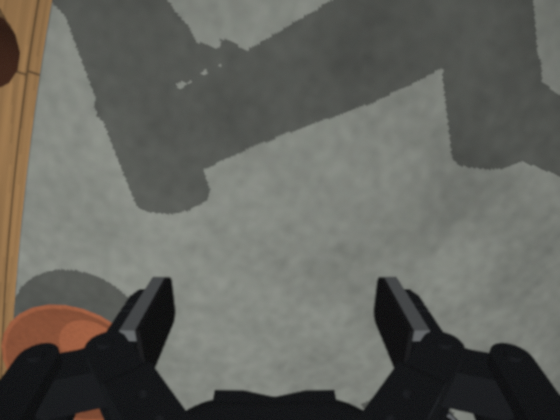

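The top picture shows the warmer near (395,235) with the remote at about (402,234). The tumbler and coaster are near (163,228), the torch near (181,198), the caddy at (283,198) and the battery box at (416,183). I'll enlarge crops to get closer readings.

```bash
cat > h.py <<'E'
import numpy as np, cv2
from station import readout, viewer, job, r
def crop(name,x0,y0,w,h,s,out,img=None):
    f=viewer.grab_frame(name) if img is None else None
    im=cv2.cvtColor(f["img"],cv2.COLOR_RGB2BGR) if f else img
    c=cv2.resize(im[y0:y0+h,x0:x0+w],None,fx=s,fy=s,interpolation=cv2.INTER_CUBIC)
    for i in range(0,w,10):
        cv2.line(c,(i*s,0),(i*s,4 if (x0+i)%50 else 10),(0,255,255),1)
        if (x0+i)%20==0: cv2.putText(c,str(x0+i),(i*s,20),0,.35,(0,255,255),1)
    for i in range(0,h,10):
        cv2.line(c,(0,i*s),(4,i*s),(0,255,255),1)
        if (y0+i)%20==0: cv2.putText(c,str(y0+i),(6,i*s+4),0,.35,(0,255,255),1)
    cv2.imwrite(out,c); return f
def pix2world(f,uv,z):
    p=cv2.undistortPoints(np.array(uv,float).reshape(-1,1,2),f["mtx"],np.array(f["dist"])).reshape(-1,2)
    T=np.array(f["world_from_camera"]); d=np.c_[p,np.ones(len(p))]@T[:3,:3].T
    o=T[:3,3]; return o+d*((z-o[2])/d[:,2])[:,None]
def proj(f,P):
    T=np.linalg.inv(np.array(f["world_from_camera"])); 
    return cv2.projectPoints(np.array(P,float),cv2.Rodrigues(T[:3,:3])[0],T[:3,3],f["mtx"],np.array(f["dist"]))[0].reshape(-1,2)
E
python3 - <<'E'
import cv2;from h import *
t=cv2.imread("pics/top0.png");s=cv2.imread("pics/scene0.png")
crop("",350,150,110,130,4,"pics/ta.png",t)
crop("",110,160,110,110,5,"pics/tb.png",t)
crop("",240,150,110,100,5,"pics/td.png",t)
crop("",350,120,100,120,5,"pics/sb.png",s)
crop("",90,215,110,140,4,"pics/sa.png",s)
E
```

```text
(no output)
```

View pics/ta.png

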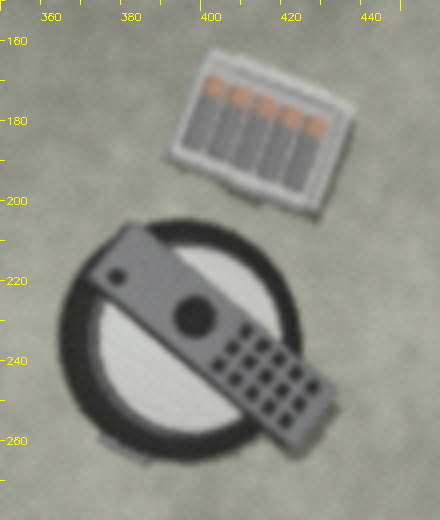

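View pics/tb.png

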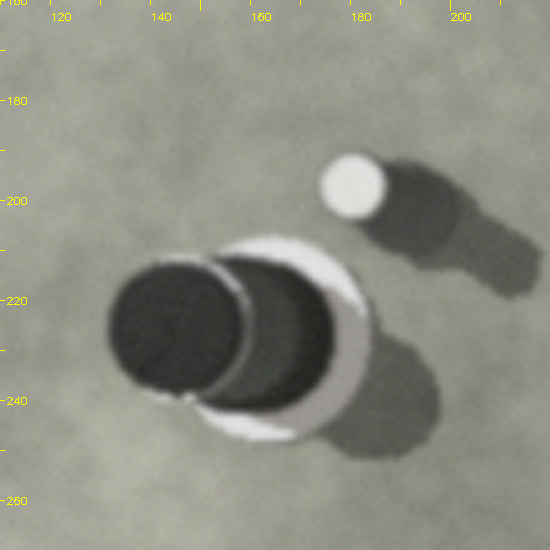

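View pics/sb.png

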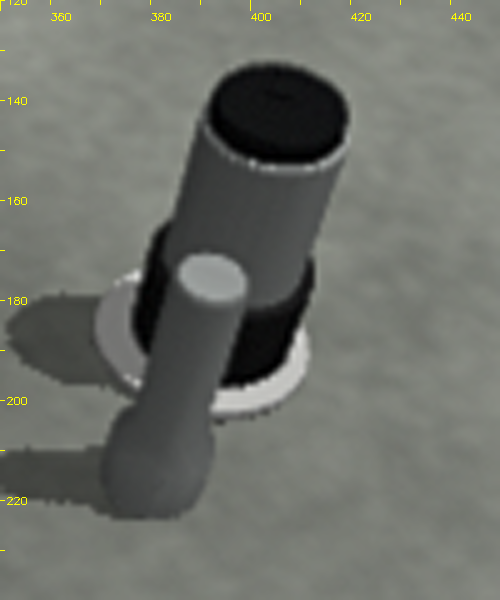

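View pics/sa.png

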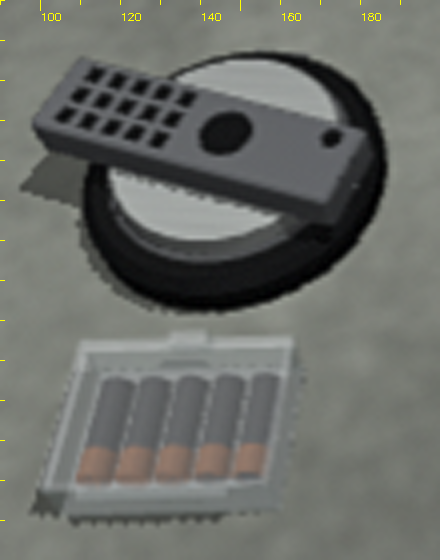

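View pics/td.png

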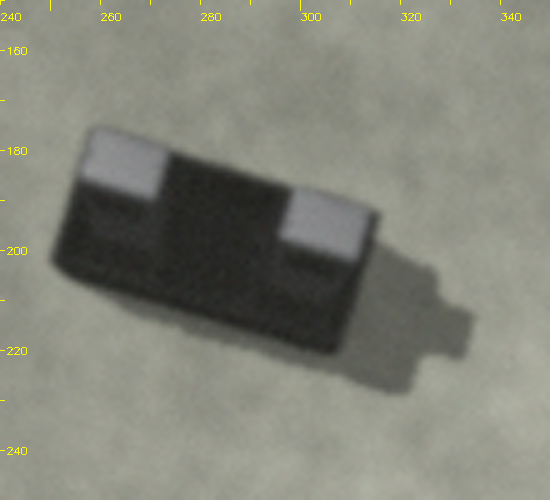

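```bash
python3 - <<'E'
from h import *
t=viewer.grab_frame("top"); s=viewer.grab_frame("scene")
T=lambda x,y,x0,y0,k:(x0+(x+.5)/k-.5,y0+(y+.5)/k-.5)
def ctr(f,uv,z):
    w=pix2world(f,uv,z)[:,:2]; (c,a)=(cv2.minEnclosingCircle(w.astype(np.float32))); 
    A=np.c_[2*w,np.ones(len(w))];b=(w**2).sum(1);q=np.linalg.lstsq(A,b,rcond=None)[0];return q[:2].round(4),np.sqrt(q[2]+q[0]**2+q[1]**2).round(4)
# remote corners
print("rem top",pix2world(t,[T(x,y,350,150,4) for x,y in[(135,223),(91,273),(298,455),(338,397)]],.058).round(4))
print("rem scene",pix2world(s,[T(x,y,90,215,4) for x,y in[(80,57),(34,122),(325,222),(367,135)]],.058).round(4))
print("rem dots T",pix2world(t,[T(195,316,350,150,4)],.058).round(4),"S",pix2world(s,[T(226,133,90,215,4)],.058).round(4))
# plate
print("plate T",ctr(t,[T(x,y,350,150,4) for x,y in[(98,340),(110,385),(145,421),(190,433),(235,420),(283,340),(260,280),(190,246)]],.036))
print("base S", ctr(s,[T(x,y,90,215,4) for x,y in[(250,52),(310,60),(355,90),(385,150),(378,190)]],.024))
print("plate S",ctr(s,[T(x,y,90,215,4) for x,y in[(190,68),(230,58),(280,62),(325,90),(340,120),(110,180),(130,215),(165,235),(210,241),(255,230)]],.036))
print("base T",ctr(t,[T(x,y,350,150,4) for x,y in[(58,340),(180,461),(302,340),(185,218),(90,425),(265,250),(115,435)]],.024))
# tumbler
print("lid T",ctr(t,[T(x,y,110,160,5) for x,y in[(108,327),(177,394),(244,327),(177,261)]],.14))
print("lid S",ctr(s,[T(x,y,350,120,5) for x,y in[(209,110),(275,63),(348,108),(280,165)]],.139))
print("coaster T",ctr(t,[T(x,y,110,160,5) for x,y in[(270,236),(330,260),(371,330),(260,440),(340,410)]],.008))
print("coaster S",ctr(s,[T(x,y,350,120,5) for x,y in[(95,325),(140,272),(310,345),(270,405),(220,413),(110,365)]],.008))
print("torch T",ctr(t,[T(x,y,110,160,5) for x,y in[(320,186),(354,153),(386,187),(353,219)]],.12))
print("torch S",ctr(s,[T(x,y,350,120,5) for x,y in[(178,275),(212,254),(247,280),(212,305)]],.12))
print("box T",pix2world(t,[T(x,y,350,150,4) for x,y in[(212,50),(354,105),(318,215),(168,155)]],.03).round(3))
print("caddy T",pix2world(t,[T(x,y,240,150,5) for x,y in[(95,125),(378,213),(335,355),(52,262)]],[.15,.15,.1,.1]).round(3))
E
```

```text
rem top [[ 0.5897 -0.2256  0.058 ]
 [ 0.5615 -0.2012  0.058 ]
 [ 0.4634 -0.3174  0.058 ]
 [ 0.4957 -0.3398  0.058 ]]
rem scene [[ 0.4638 -0.3134  0.058 ]
 [ 0.4952 -0.3369  0.058 ]
 [ 0.5983 -0.2252  0.058 ]
 [ 0.5594 -0.1981  0.058 ]]
rem dots T [[ 0.5389 -0.2593  0.058 ]] S [[ 0.5343 -0.2569  0.058 ]]
plate T (array([ 0.5265, -0.2628]), np.float64(0.0527))
base S (array([ 0.5308, -0.2676]), np.float64(0.0757))
plate S (array([ 0.5224, -0.2608]), np.float64(0.0524))
base T (array([ 0.5272, -0.2607]), np.float64(0.0701))
lid T (array([0.5327, 0.2759]), np.float64(0.0276))
lid S (array([0.5329, 0.2789]), np.float64(0.0311))
coaster T (array([0.5316, 0.2749]), np.float64(0.0476))
coaster S (array([0.5281, 0.2787]), np.float64(0.0481))
torch T (array([0.5935, 0.2101]), np.float64(0.0138))
torch S (array([0.5902, 0.2139]), np.float64(0.0139))
box T [[ 0.693 -0.277  0.03 ]
 [ 0.663 -0.36   0.03 ]
 [ 0.599 -0.338  0.03 ]
 [ 0.631 -0.251  0.03 ]]
caddy T [[ 0.638  0.047  0.15 ]
 [ 0.605 -0.067  0.15 ]
 [ 0.551 -0.054  0.1  ]
 [ 0.587  0.066  0.1  ]]
```

Both cameras agree to about 3 mm. Estimates so far:
- **Plate:** (0.525, -0.262)
- **Remote:** (0.529, -0.268), long axis at 50°
- **Tumbler:** (0.532, 0.277)
- **Torch:** (0.592, 0.212)

I'll turn the jaws to 140° and go above the remote first.

```bash
cat >> h.py <<'E'
from scipy.spatial.transform import Rotation as R
def delta(x,y,z,yaw,gp=0):
    o=readout.observe(); Rc=R.from_euler('xyz',o["tcp_rot"],degrees=True)
    Rt=R.from_euler('xyz',[-90,0,yaw],degrees=True)
    rv=(Rc.inv()*Rt).as_rotvec()
    d=np.array([x,y,z])-o["ee_pos"]
    print("t",round(o["t"],2),"pos",o["ee_pos"].round(4),"rpy",o["tcp_rot"].round(2),"F",o["ft_force"].round(1),"w",round(o["grip_width"],4))
    print("rot(now axes)",rv.round(4),"shift now axes",Rc.inv().apply(d).round(4),"shift target axes",Rt.inv().apply(d).round(4))
E
python3 -m crank '[{"translation":[0,0,0],"rot":[0,-0.135,0],"gripper":100},{"translation":[0,0,0],"rot":[0,-0.135,0],"gripper":100},{"translation":[0,0,0],"rot":[0,-0.135,0],"gripper":100},{"translation":[0,0,0],"rot":[0,-0.135,0],"gripper":100}]'
python3 -c "
from h import *
delta(.528,-.269,.33,140)"
```

```text
t: 0.65
ee_pos: [0.2048, -0.5904, 0.4045]
tcp_rot: [-90.0, -0.0, 140.4]
ft_force: [-0.5, 0.9, 0.9]
grip_width: 0.0854
t 0.65 pos [ 0.2048 -0.5904  0.4045] rpy [-9.0010e+01 -2.0000e-02  1.4038e+02] F [-0.5  0.9  0.9] w 0.0854
rot(now axes) [0.0002 0.0067 0.0003] shift now axes [-0.0441  0.0746 -0.4537] shift target axes [-0.041   0.0745 -0.454 ]
```

```bash
python3 -m crank '[{"translation":[-0.004,0,-0.041],"rot":[0,0,0],"gripper":100},{"translation":[-0.004,0,-0.041],"rot":[0,0,0],"gripper":100},{"translation":[-0.004,0,-0.041],"rot":[0,0,0],"gripper":100},{"translation":[-0.004,0,-0.041],"rot":[0,0,0],"gripper":100},{"translation":[-0.004,0,-0.041],"rot":[0,0,0],"gripper":100},{"translation":[-0.004,0,-0.041],"rot":[0,0,0],"gripper":100},{"translation":[-0.004,0,-0.041],"rot":[0,0,0],"gripper":100},{"translation":[-0.004,0,-0.041],"rot":[0,0,0],"gripper":100},{"translation":[-0.004,0.025,-0.041],"rot":[0,0,0],"gripper":100},{"translation":[-0.004,0.025,-0.041],"rot":[0,0,0],"gripper":100},{"translation":[-0.004,0.025,-0.044],"rot":[0,0,0],"gripper":100},{"translation":[0,0,0],"rot":[0,0,0],"gripper":100}]'
python3 -c "
from h import *
delta(.528,-.269,.33,140)
f=crop('wrist',0,0,560,420,1,'pics/w1.png')
print(proj(f,[[.525,-.2615,.036],[.528,-.269,.058]]))"
```

```text
t: 1.85
ee_pos: [0.5315, -0.2676, 0.3259]
tcp_rot: [-89.9, -0.4, 140.3]
ft_force: [-0.2, -0.0, -0.8]
grip_width: 0.0856
t 1.85 pos [ 0.5315 -0.2676  0.3259] rpy [-89.89  -0.36 140.33] F [-0.2 -0.  -0.8] w 0.0856
rot(now axes) [-0.0019  0.0058  0.0062] shift now axes [ 0.0018 -0.0041  0.0034] shift target axes [ 0.0018 -0.0041  0.0034]
[[281.84367457 202.23054436]
 [272.65661376 206.78678258]]
```

View pics/w1.png

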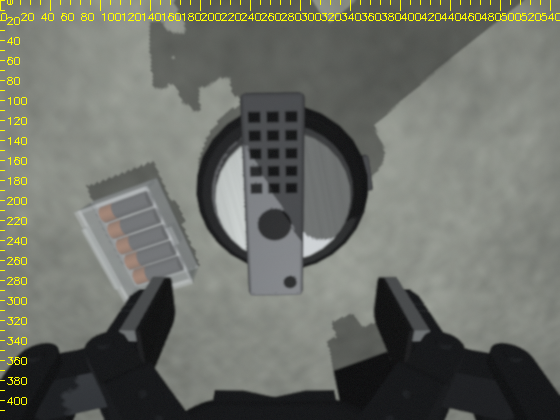

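The wrist view shows the remote's corners at about (241,94), (304,94), (302,293) and (249,294). The plate spans columns 213 to 353, and the battery box is on the left. Next I'll compute the remote and plate centres from this view.

```bash
python3 -c "
from h import *
delta(.528,-.269,.33,140)
f=viewer.grab_frame('wrist')
w=pix2world(f,[(241,94),(304,94),(302,293),(249,294)],.058);print(w.round(4),w.mean(0))
d=(w[0]+w[1]-w[2]-w[3]);print(np.degrees(np.arctan2(d[1],d[0])),np.hypot(*d[:2])/2)
b=crop('wrist',180,80,200,200,4,'pics/w1c.png')
"
```

```text
t 1.9 pos [ 0.5307 -0.2691  0.3277] rpy [-89.89  -0.24 140.27] F [-0.4  0.8 -0.4] w 0.0856
rot(now axes) [-0.0019  0.0047  0.0041] shift now axes [ 0.0021 -0.0023  0.0016] shift target axes [ 0.0021 -0.0023  0.0016]
[[ 0.4945 -0.3426  0.058 ]
 [ 0.4632 -0.3166  0.058 ]
 [ 0.5558 -0.2013  0.058 ]
 [ 0.588  -0.227   0.058 ]] [ 0.5254045  -0.27185766  0.058     ]
-128.85775062043356 0.14829047585563193
```

View pics/w1c.png

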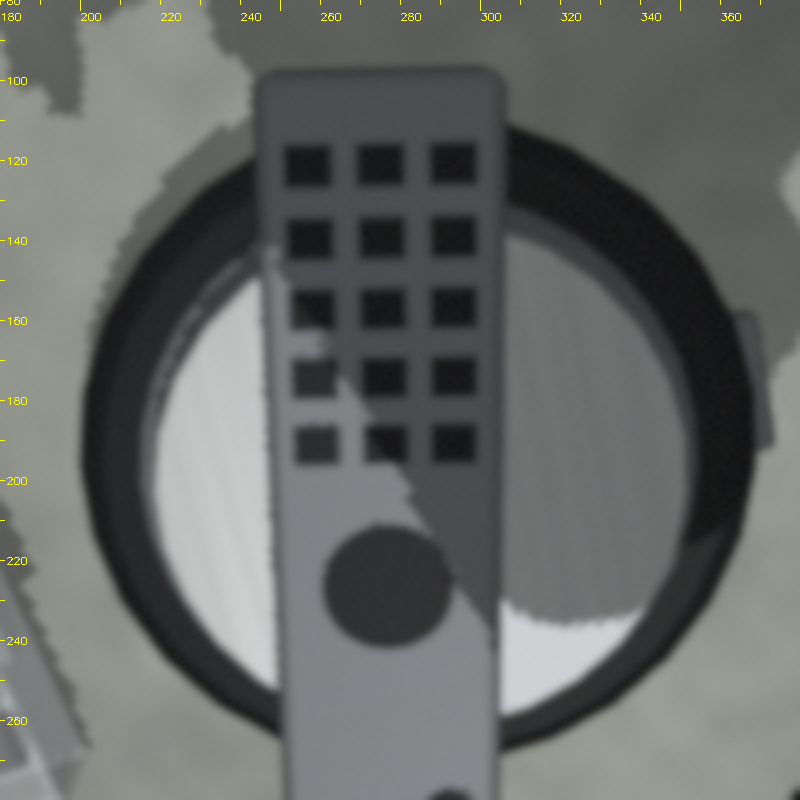

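```bash
python3 -m crank '[{"translation":[0.0025,0.02,0.003],"rot":[0,0,0],"gripper":100},{"translation":[0,0.025,0],"rot":[0,0,0],"gripper":100},{"translation":[0,0.025,0],"rot":[0,0,0],"gripper":100},{"translation":[0,0.025,0],"rot":[0,0,0],"gripper":100},{"translation":[0,0.0145,0],"rot":[0,0,0],"gripper":100},{"translation":[0,0.006,0],"rot":[0,0,0],"gripper":100},{"translation":[0,0,0],"rot":[0,0,0],"gripper":100}]' 40
python3 -c "
from h import *
delta(.5265,-.270,.212,140)
crop('scene',60,130,180,150,4,'pics/s2.png')
crop('wrist',0,0,560,420,1,'pics/w2.png')
"
```

```text
t: 2.7
ee_pos: [0.5252, -0.2727, 0.2148]
tcp_rot: [-90.0, 0.0, 140.0]
ft_force: [0.8, -0.3, -0.1]
grip_width: 0.0859
t 2.7 pos [ 0.5252 -0.2727  0.2148] rpy [-9.0000e+01  1.0000e-02  1.3998e+02] F [ 0.8 -0.3 -0.1] w 0.0859
rot(now axes) [-0.0001 -0.0003 -0.0002] shift now axes [ 0.0007  0.0028 -0.0029] shift target axes [ 0.0007  0.0028 -0.0029]
```

View pics/s2.png

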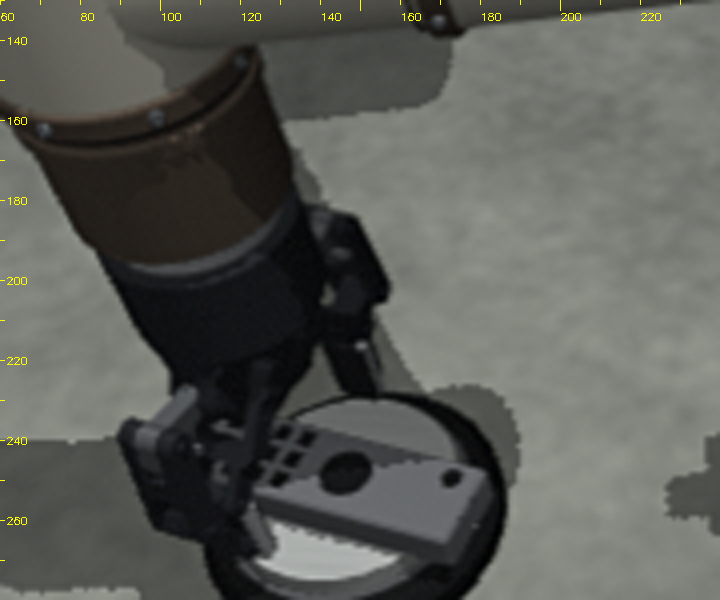

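View pics/w2.png

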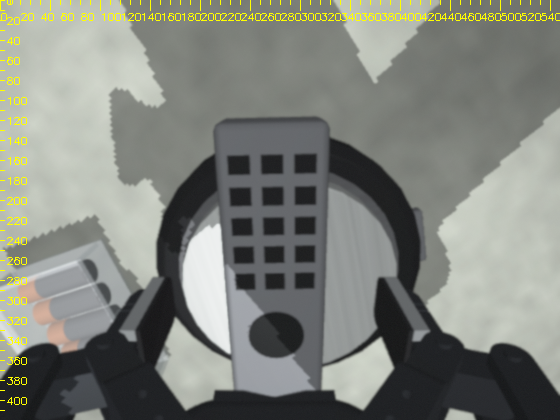

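The pads straddle the remote, above the plate and clear of the battery box, which sits to the left of the wrist picture. I'll close the jaws now.

```bash
python3 -m crank '[{"translation":[0,0.002,0],"rot":[0,0,0],"gripper":60},{"translation":[0,0,0],"rot":[0,0,0],"gripper":50},{"translation":[0,0,0],"rot":[0,0,0],"gripper":30},{"translation":[0,0,0],"rot":[0,0,0],"gripper":30},{"translation":[0,0,0],"rot":[0,0,0],"gripper":30},{"translation":[0,0,0],"rot":[0,0,0],"gripper":30},{"translation":[0,0,0],"rot":[0,0,0],"gripper":30},{"translation":[0,0,0],"rot":[0,0,0],"gripper":30}]' 50
python3 -c "
from h import *
delta(.5265,-.270,.212,140)
crop('scene',60,130,180,150,4,'pics/s3.png')
crop('wrist',0,0,560,420,1,'pics/w3.png')
"
```

```text
t: 3.6
ee_pos: [0.5258, -0.2718, 0.2129]
tcp_rot: [-90.0, 0.0, 140.1]
ft_force: [-0.5, 0.8, 4.3]
grip_width: 0.041
t 3.6 pos [ 0.5258 -0.2718  0.2129] rpy [-9.0010e+01  4.0000e-02  1.4007e+02] F [-0.5  0.8  4.3] w 0.041
rot(now axes) [ 0.0003  0.0013 -0.0007] shift now axes [ 0.0006  0.0009 -0.0018] shift target axes [ 0.0006  0.0009 -0.0018]
```

View pics/w3.png

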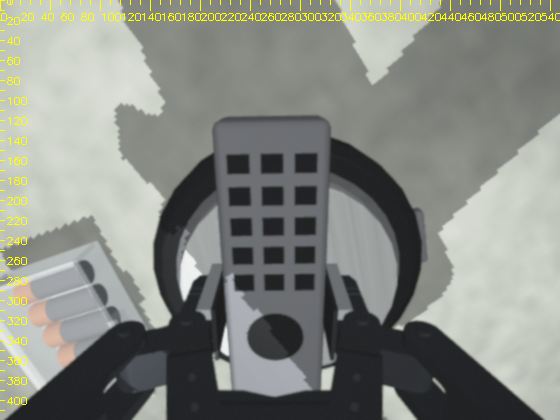

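View pics/s3.png

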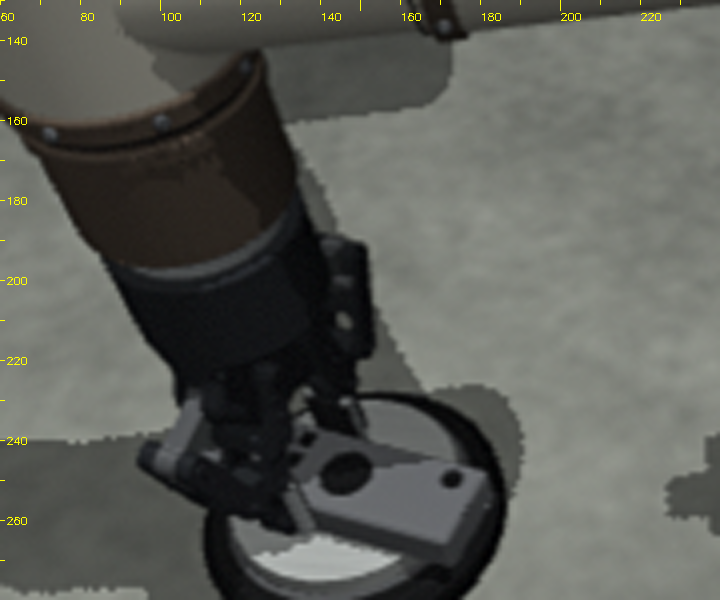

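The remote is held (41 mm). Next: lift, shift 155 mm along tool +x, which takes it off the warmer towards the robot, and lower.

```bash
python3 -m crank '[{"translation":[0,-0.01,0],"rot":[0,0,0],"gripper":30},{"translation":[0,-0.03,0],"rot":[0,0,0],"gripper":30},{"translation":[0.01,-0.02,0],"rot":[0,0,0],"gripper":30},{"translation":[0.03,0,0],"rot":[0,0,0],"gripper":30},{"translation":[0.035,0,0],"rot":[0,0,0],"gripper":30},{"translation":[0.035,0,0],"rot":[0,0,0],"gripper":30},{"translation":[0.03,0,0],"rot":[0,0,0],"gripper":30},{"translation":[0.015,0,0],"rot":[0,0,0],"gripper":30},{"translation":[0,0,0],"rot":[0,0,0],"gripper":30},{"translation":[0,0,0],"rot":[0,0,0],"gripper":30}]'
python3 -c "
from h import *
delta(.408,-.172,.178,140)
f=crop('wrist',0,0,560,420,1,'pics/w4.png')
crop('scene',60,100,180,150,4,'pics/s4.png')
"
```

```text
t: 4.7
ee_pos: [0.4071, -0.1723, 0.2729]
tcp_rot: [-90.0, 0.0, 140.1]
ft_force: [0.8, 0.0, -0.4]
grip_width: 0.0406
t 4.7 pos [ 0.4071 -0.1723  0.2729] rpy [-9.002e+01  4.000e-02  1.401e+02] F [ 0.8  0.  -0.4] w 0.0406
rot(now axes) [ 0.0004  0.0018 -0.0007] shift now axes [-0.0005  0.0949 -0.0008] shift target axes [-0.0005  0.0949 -0.0008]
```

View pics/w4.png

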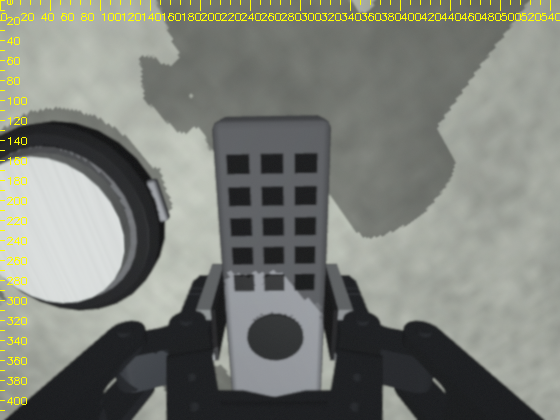

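View pics/s4.png

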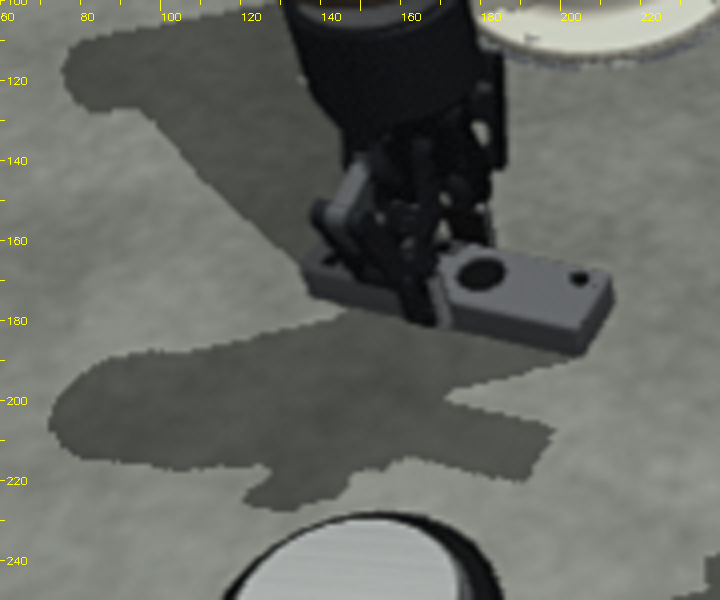

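The remote hangs level between the pads and the warmer is now bare. Lowering it, slowly at the end.

```bash
python3 -m crank '[{"translation":[0,0.02,0],"rot":[0,0,0],"gripper":30},{"translation":[0,0.03,0],"rot":[0,0,0],"gripper":30},{"translation":[0,0.025,0],"rot":[0,0,0],"gripper":30},{"translation":[0,0.01,0],"rot":[0,0,0],"gripper":30},{"translation":[0,0.005,0],"rot":[0,0,0],"gripper":30},{"translation":[0,0.003,0],"rot":[0,0,0],"gripper":30},{"translation":[0,0,0],"rot":[0,0,0],"gripper":30},{"translation":[0,0,0],"rot":[0,0,0],"gripper":30}]'
```

```text
t: 5.6
ee_pos: [0.4072, -0.1723, 0.1804]
tcp_rot: [-90.1, 0.1, 140.1]
ft_force: [-0.3, 0.4, -1.1]
grip_width: 0.041
```

```bash
python3 -m crank '[{"translation":[0,0.0015,0],"rot":[0,0,0],"gripper":30},{"translation":[0,0,0],"rot":[0,0,0],"gripper":30},{"translation":[0,0,0],"rot":[0,0,0],"gripper":30}]'
```

```text
t: 5.9
ee_pos: [0.4068, -0.1723, 0.1784]
tcp_rot: [-90.0, 0.0, 140.1]
ft_force: [0.3, -0.2, -1.2]
grip_width: 0.0406
```

```bash
python3 -m crank '[{"translation":[0,0.001,0],"rot":[0,0,0],"gripper":30},{"translation":[0,0.001,0],"rot":[0,0,0],"gripper":30},{"translation":[0,0,0],"rot":[0,0,0],"gripper":30},{"translation":[0,0,0],"rot":[0,0,0],"gripper":30}]'
python3 -c "
from h import *
crop('scene',60,100,180,150,4,'pics/s5.png')
"
```

```text
t: 6.3
ee_pos: [0.4069, -0.1722, 0.1773]
tcp_rot: [-90.0, 0.0, 140.1]
ft_force: [-2.8, 2.8, 12.8]
grip_width: 0.041
```

View pics/s5.png

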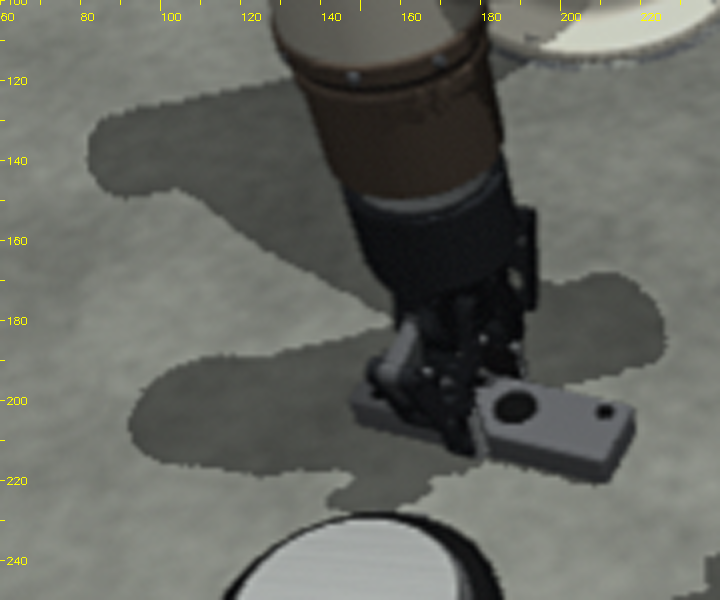

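The remote is down: Fz reads 12.8 N and its shadow meets its edge. Releasing and lifting.

```bash
python3 -m crank '[{"translation":[0,-0.001,0],"rot":[0,0,0],"gripper":60},{"translation":[0,0,0],"rot":[0,0,0],"gripper":75},{"translation":[0,0,0],"rot":[0,0,0],"gripper":90},{"translation":[0,0,0],"rot":[0,0,0],"gripper":90},{"translation":[0,-0.01,0],"rot":[0,0,0],"gripper":90},{"translation":[0,-0.03,0],"rot":[0,0,0],"gripper":100},{"translation":[0,-0.04,0],"rot":[0,0,0],"gripper":100},{"translation":[0,-0.05,0],"rot":[0,0,0],"gripper":100},{"translation":[0,-0.05,0],"rot":[0,0,0],"gripper":100},{"translation":[0,-0.04,0],"rot":[0,0,0],"gripper":100},{"translation":[0,0,0],"rot":[0,0,0],"gripper":100}]'
python3 -c "
from h import *
delta(.532,.277,.40,200)
crop('scene',60,150,180,150,4,'pics/s6.png')
crop('wrist',0,0,560,420,1,'pics/w6.png')
"
```

```text
t: 7.45
ee_pos: [0.4076, -0.1725, 0.4039]
tcp_rot: [-90.4, 0.7, 140.1]
ft_force: [0.7, -0.2, -0.4]
grip_width: 0.0858
t 7.45 pos [ 0.4076 -0.1725  0.4039] rpy [-90.42   0.72 140.12] F [ 0.7 -0.2 -0.4] w 0.0858
rot(now axes) [ 1.000e-04 -1.045e+00 -1.520e-02] shift now axes [ 0.1928  0.0046 -0.4247] shift target axes [-0.2707  0.0039 -0.3799]
```

View pics/s6.png

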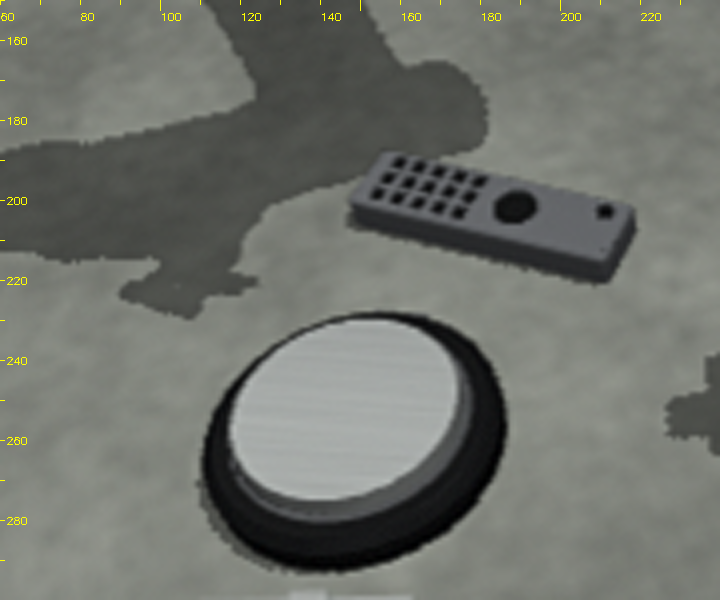

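View pics/w6.png

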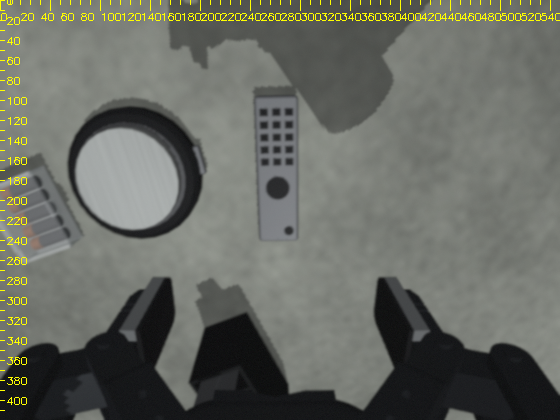

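The remote lies flat on the cabinet, clear of the warmer. The plate is bare now, so I'll measure its centre with an ellipse fit in all three views.

```bash
python3 - <<'E'
from h import *
for n,(u,v) in dict(scene=(145,250),top=(396,235),wrist=(128,178)).items():
    f=viewer.grab_frame(n); g=cv2.cvtColor(f["img"],cv2.COLOR_RGB2GRAY).copy()
    m=cv2.inRange(g,120 if n=="top" else 145,255)
    k,l,st,c=cv2.connectedComponentsWithStats(m,connectivity=4)
    i=l[v,u]; cs=max(cv2.findContours((l==i).astype(np.uint8),0,1)[0],key=len).reshape(-1,2)
    w=pix2world(f,cs,.036)[:,:2]; A=np.c_[2*w,np.ones(len(w))]; q=np.linalg.lstsq(A,(w**2).sum(1),rcond=None)[0]
    print(n,st[i],g[v,u],"centre",q[:2].round(4),"r",np.sqrt(q[2]+q[0]**2+q[1]**2).round(4))
E
```

```text
scene [ 118  230   56   45 1921] 170 centre [ 0.5232 -0.261 ] r 0.0501
top [ 375  212   45   46 1667] 200 centre [ 0.5267 -0.2625] r 0.0513
wrist [  69  133  103  101 8091] 167 centre [ 0.5235 -0.2621] r 0.0504
```

```bash
python3 -m crank '[{"translation":[0,0,0],"rot":[0,-0.131,0],"gripper":100},{"translation":[0,0,0],"rot":[0,-0.131,0],"gripper":100},{"translation":[0,0,0],"rot":[0,-0.131,0],"gripper":100},{"translation":[0,0,0],"rot":[0,-0.131,0],"gripper":100},{"translation":[0,0,0],"rot":[0,-0.131,0],"gripper":100},{"translation":[0,0,0],"rot":[0,-0.131,0],"gripper":100},{"translation":[0,0,0],"rot":[0,-0.131,0],"gripper":100},{"translation":[0,0,0],"rot":[0,-0.131,0],"gripper":100}]' && python3 -m crank '[{"translation":[-0.025,0,-0.034],"rot":[0,0,0],"gripper":100},{"translation":[-0.025,0,-0.035],"rot":[0,0,0],"gripper":100},{"translation":[-0.025,0,-0.035],"rot":[0,0,0],"gripper":100},{"translation":[-0.025,0,-0.035],"rot":[0,0,0],"gripper":100},{"translation":[-0.025,0,-0.035],"rot":[0,0,0],"gripper":100},{"translation":[-0.025,0,-0.035],"rot":[0,0,0],"gripper":100},{"translation":[-0.025,0,-0.035],"rot":[0,0,0],"gripper":100},{"translation":[-0.025,0,-0.035],"rot":[0,0,0],"gripper":100},{"translation":[-0.025,0,-0.035],"rot":[0,0,0],"gripper":100},{"translation":[-0.025,0,-0.035],"rot":[0,0,0],"gripper":100},{"translation":[-0.02,0,-0.03],"rot":[0,0,0],"gripper":100},{"translation":[0,0,0],"rot":[0,0,0],"gripper":100}]'  
python3 -m crank '[{"translation":[0,0,0],"rot":[0,0,0],"gripper":100}]'
python3 -c "
from h import *
delta(.532,.277,.40,200)
crop('wrist',0,0,560,420,1,'pics/w7.png')
"
```

```text
t: 8.5
ee_pos: [0.4067, -0.1723, 0.3954]
tcp_rot: [-90.1, -0.2, -159.6]
ft_force: [0.0, 0.2, -0.1]
grip_width: 0.0854
t: 9.7
ee_pos: [0.5307, 0.2803, 0.394]
tcp_rot: [-89.9, -0.2, -159.7]
ft_force: [-1.4, -0.4, -1.6]
grip_width: 0.0852
t: 9.8
ee_pos: [0.5299, 0.2771, 0.3947]
tcp_rot: [-89.9, -0.3, -159.8]
ft_force: [0.2, -0.2, 0.1]
grip_width: 0.0854
t 9.8 pos [0.5299 0.2771 0.3947] rpy [ -89.91   -0.26 -159.83] F [ 0.2 -0.2  0.1] w 0.0854
rot(now axes) [-0.0016  0.003   0.0045] shift now axes [-0.0019 -0.0053  0.0009] shift target axes [-0.0019 -0.0053  0.0008]
```

View pics/w7.png

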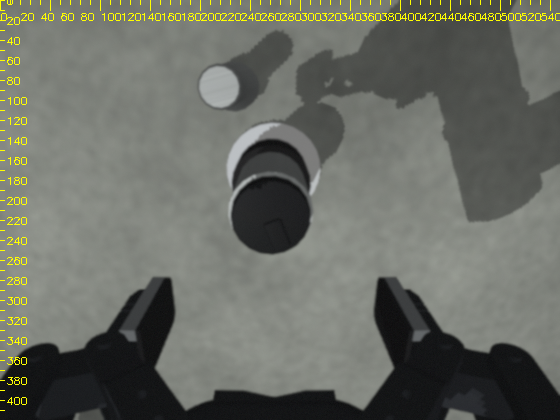

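The lid's outer circle spans columns 230 to 311 and rows 174 to 253, nearly centred between the pads. The torch is at the upper left (218,87), beyond the jaws.

```bash
python3 -c "
from h import *
f=viewer.grab_frame('wrist')
w=pix2world(f,[(230,214),(311,214),(270,174),(270,253)],.138);print(w.round(4),w.mean(0))
w=pix2world(f,[(228,172),(320,172),(274,122)],.008);print(w.round(4))
delta(.532,.277,.256,200)
crop('wrist',180,40,160,230,3,'pics/w7c.png')
"
```

```text
[[0.556  0.2855 0.138 ]
 [0.5044 0.2666 0.138 ]
 [0.54   0.25   0.138 ]
 [0.5205 0.3037 0.138 ]] [0.53019676 0.2764279  0.138     ]
[[0.5711 0.2929 0.008 ]
 [0.4825 0.2605 0.008 ]
 [0.5442 0.2295 0.008 ]]
t 9.9 pos [0.5298 0.2758 0.3959] rpy [-8.9940e+01 -1.5000e-01 -1.5992e+02] F [ 0.4 -0.4 -0.1] w 0.0852
rot(now axes) [-0.001   0.0014  0.0027] shift now axes [-0.0028  0.1399 -0.0005] shift target axes [-0.0025  0.1399 -0.0004]
```

View pics/w7c.png

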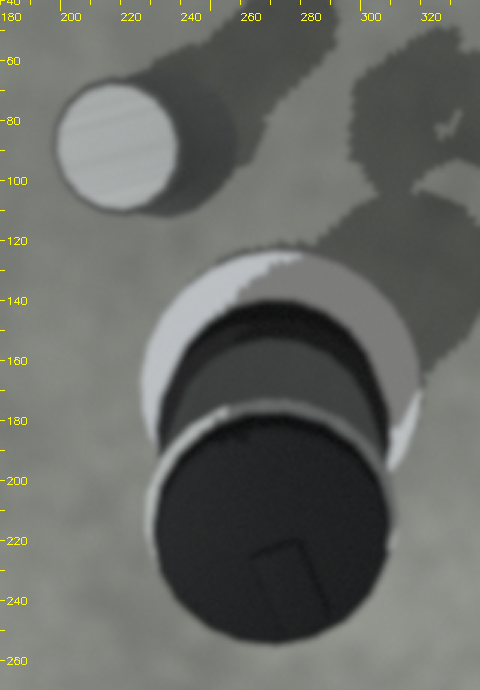

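```bash
python3 -m crank '[{"translation":[-0.0015,0.03,0],"rot":[0,0,0],"gripper":100},{"translation":[0,0.035,0],"rot":[0,0,0],"gripper":100},{"translation":[0,0.03,0],"rot":[0,0,0],"gripper":100},{"translation":[0,0.02,0],"rot":[0,0,0],"gripper":100},{"translation":[0,0.015,0],"rot":[0,0,0],"gripper":100},{"translation":[0,0.010,0],"rot":[0,0,0],"gripper":100},{"translation":[0,0,0],"rot":[0,0,0],"gripper":100},{"translation":[0,0,0],"rot":[0,0,0],"gripper":100}]'
python3 -c "
from h import *
delta(.531,.276,.253,200)
crop('wrist',0,0,560,420,1,'pics/w8.png')
crop('scene',320,60,150,150,4,'pics/s8.png')
"
```

```text
t: 10.75
ee_pos: [0.5317, 0.2767, 0.2579]
tcp_rot: [-90.0, 0.1, -159.9]
ft_force: [-0.2, -0.5, 0.1]
grip_width: 0.0856
t 10.75 pos [0.5317 0.2767 0.2579] rpy [-9.001e+01  6.000e-02 -1.599e+02] F [-0.2 -0.5  0.1] w 0.0856
rot(now axes) [ 0.0001  0.0017 -0.0011] shift now axes [0.0009 0.0049 0.0004] shift target axes [0.0009 0.0049 0.0004]
```

View pics/w8.png

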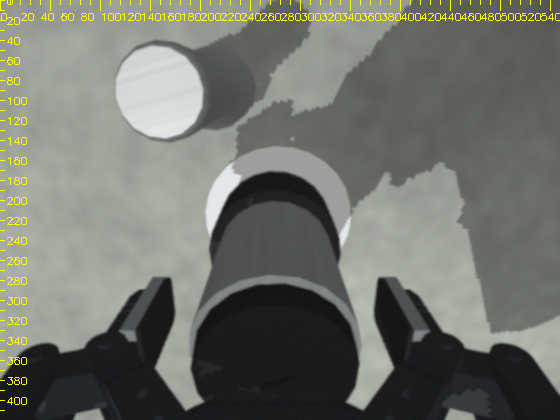

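View pics/s8.png

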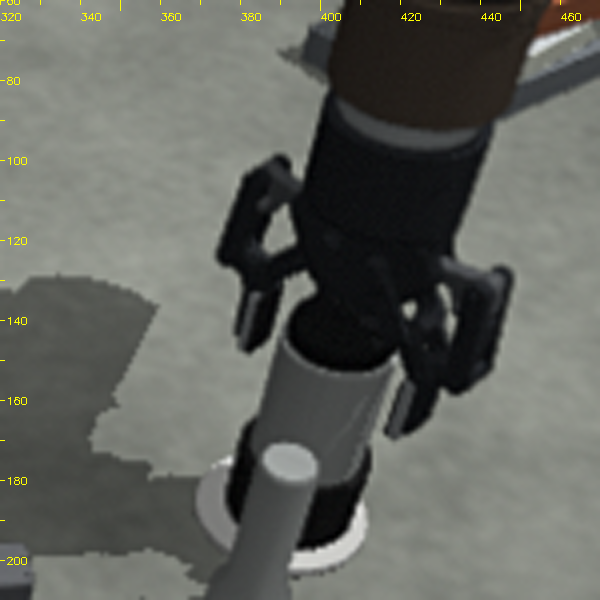

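The tumbler is centred between the pads at body height, and the torch is clear. Lowering 4 mm more, then closing slowly.

```bash
python3 -m crank '[{"translation":[0,0.004,0],"rot":[0,0,0],"gripper":90},{"translation":[0,0,0],"rot":[0,0,0],"gripper":82},{"translation":[0,0,0],"rot":[0,0,0],"gripper":78},{"translation":[0,0,0],"rot":[0,0,0],"gripper":74},{"translation":[0,0,0],"rot":[0,0,0],"gripper":70},{"translation":[0,0,0],"rot":[0,0,0],"gripper":65},{"translation":[0,0,0],"rot":[0,0,0],"gripper":55},{"translation":[0,0,0],"rot":[0,0,0],"gripper":50},{"translation":[0,0,0],"rot":[0,0,0],"gripper":50}]' 90
python3 -c "
from h import *
delta(.531,.276,.253,200)
crop('wrist',0,0,560,420,1,'pics/w9.png')
crop('scene',320,60,150,150,4,'pics/s9.png')
"
```

```text
t: 11.75
ee_pos: [0.5316, 0.2771, 0.2537]
tcp_rot: [-90.0, 0.0, -159.9]
ft_force: [-0.8, 0.7, 6.2]
grip_width: 0.0584
t 11.75 pos [0.5316 0.2771 0.2537] rpy [-9.0000e+01  5.0000e-02 -1.5987e+02] F [-0.8  0.7  6.2] w 0.0584
rot(now axes) [ 0.0001  0.0022 -0.0008] shift now axes [0.0009 0.0007 0.0008] shift target axes [0.0009 0.0007 0.0008]
```

View pics/w9.png

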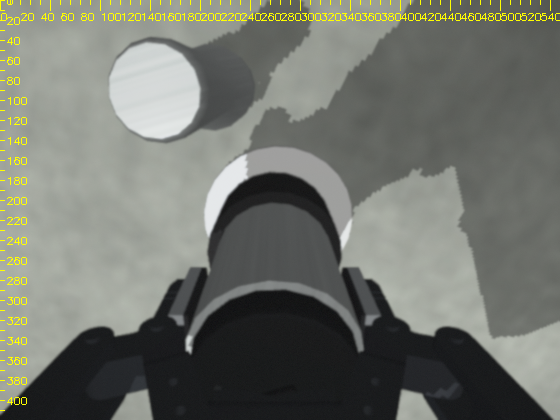

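View pics/s9.png

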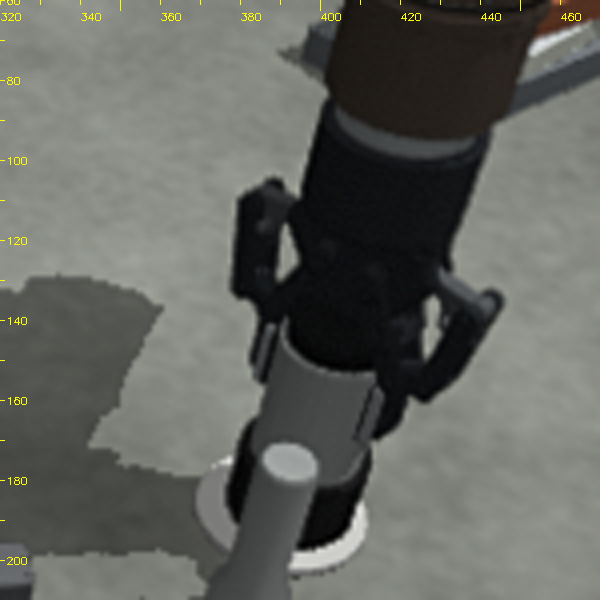

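The grip holds (58 mm reading). Lift straight up, then check.

```bash
python3 -m crank '[{"translation":[0,0,0],"rot":[0,0,0],"gripper":45},{"translation":[0,-0.005,0],"rot":[0,0,0],"gripper":45},{"translation":[0,-0.01,0],"rot":[0,0,0],"gripper":45},{"translation":[0,-0.02,0],"rot":[0,0,0],"gripper":45},{"translation":[0,-0.03,0],"rot":[0,0,0],"gripper":45},{"translation":[0,-0.03,0],"rot":[0,0,0],"gripper":45},{"translation":[0,-0.03,0],"rot":[0,0,0],"gripper":45},{"translation":[0,-0.03,0],"rot":[0,0,0],"gripper":45},{"translation":[0,-0.025,0],"rot":[0,0,0],"gripper":45},{"translation":[0,-0.015,0],"rot":[0,0,0],"gripper":45},{"translation":[0,-0.005,0],"rot":[0,0,0],"gripper":45},{"translation":[0,0,0],"rot":[0,0,0],"gripper":45}]' 110
python3 -c "
from h import *
delta(.5245,-.262,.455,200)
crop('wrist',0,0,560,420,1,'pics/w10.png')
crop('scene',300,0,200,230,3,'pics/s10.png')
"
```

```text
t: 13.05
ee_pos: [0.5312, 0.2768, 0.4532]
tcp_rot: [-90.0, 0.0, -159.9]
ft_force: [0.3, -0.2, -3.2]
grip_width: 0.0582
t 13.05 pos [0.5312 0.2768 0.4532] rpy [-9.004e+01  1.000e-02 -1.599e+02] F [ 0.3 -0.2 -3.2] w 0.0582
rot(now axes) [ 0.0007  0.0017 -0.0002] shift now axes [ 0.1915 -0.0021  0.5037] shift target axes [ 0.1906 -0.0018  0.504 ]
```

View pics/w10.png

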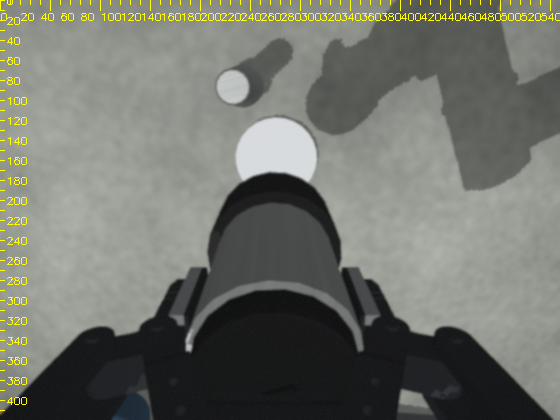

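View pics/s10.png

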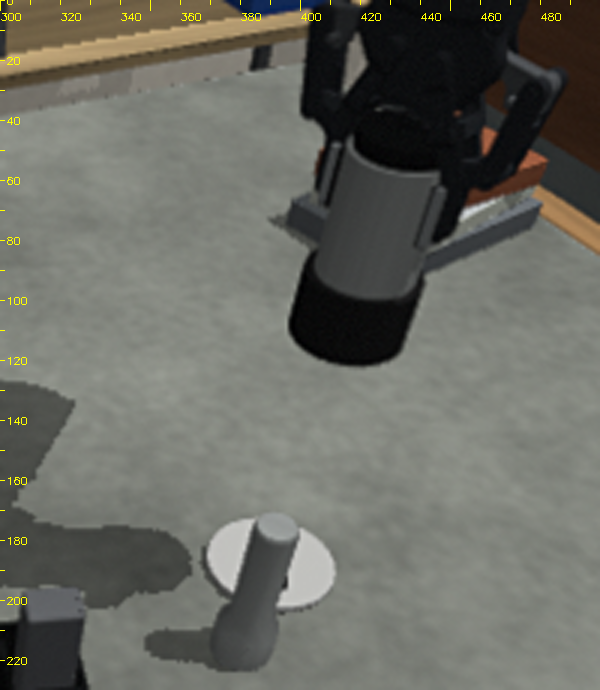

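The tumbler is held upright, with its weight reading -3.2 N. The coaster and torch are undisturbed. I'll carry it over at height, with the underside about 0.21 m up, above the caddy.

```bash
python3 -m crank '[{"translation":[0.004,0,0.01],"rot":[0,0,0],"gripper":45},{"translation":[0.008,0,0.02],"rot":[0,0,0],"gripper":45},{"translation":[0.011,0,0.03],"rot":[0,0,0],"gripper":45},{"translation":[0.013,0,0.035],"rot":[0,0,0],"gripper":45},{"translation":[0.013,0,0.035],"rot":[0,0,0],"gripper":45},{"translation":[0.013,0,0.035],"rot":[0,0,0],"gripper":45},{"translation":[0.013,0,0.035],"rot":[0,0,0],"gripper":45},{"translation":[0.013,0,0.035],"rot":[0,0,0],"gripper":45},{"translation":[0.013,0,0.035],"rot":[0,0,0],"gripper":45},{"translation":[0.013,0,0.035],"rot":[0,0,0],"gripper":45},{"translation":[0.013,0,0.035],"rot":[0,0,0],"gripper":45},{"translation":[0.013,0,0.035],"rot":[0,0,0],"gripper":45}]' && python3 -m crank '[{"translation":[0.013,0,0.035],"rot":[0,0,0],"gripper":45},{"translation":[0.011,0,0.03],"rot":[0,0,0],"gripper":45},{"translation":[0.0095,0,0.025],"rot":[0,0,0],"gripper":45},{"translation":[0.0075,0,0.02],"rot":[0,0,0],"gripper":45},{"translation":[0.0055,0,0.012],"rot":[0,0,0],"gripper":45},{"translation":[0.0035,0,0.007],"rot":[0,0,0],"gripper":45},{"translation":[0,0,0],"rot":[0,0,0],"gripper":45},{"translation":[0,0,0],"rot":[0,0,0],"gripper":45},{"translation":[0,0,0],"rot":[0,0,0],"gripper":45}]'
python3 -c "
from h import *
delta(.5245,-.262,.282,200)
print(readout.observe()['q'].round(1))
crop('wrist',0,0,560,420,1,'pics/w11.png')
crop('top',300,120,200,200,4,'pics/t11.png')
crop('scene',0,0,260,400,2,'pics/s11.png')
"
```

```text
t: 14.35
ee_pos: [0.5274, -0.1261, 0.4529]
tcp_rot: [-90.0, -0.0, -159.9]
ft_force: [0.8, -0.1, -2.2]
grip_width: 0.0587
t: 15.25
ee_pos: [0.5263, -0.2608, 0.4532]
tcp_rot: [-90.0, 0.0, -159.8]
ft_force: [0.9, -0.5, -1.6]
grip_width: 0.0581
t 15.25 pos [ 0.5263 -0.2608  0.4532] rpy [-9.0000e+01  2.0000e-02 -1.5982e+02] F [ 0.9 -0.5 -1.6] w 0.0581
rot(now axes) [ 0.0001  0.0031 -0.0003] shift now axes [0.0022 0.1712 0.0005] shift target axes [0.0021 0.1712 0.0005]
[-10.6  16.7  -0.4  -0.  -72.9  30.8]
```

View pics/w11.png

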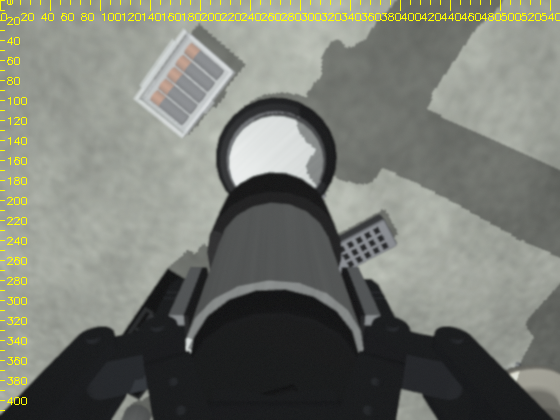

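View pics/s11.png

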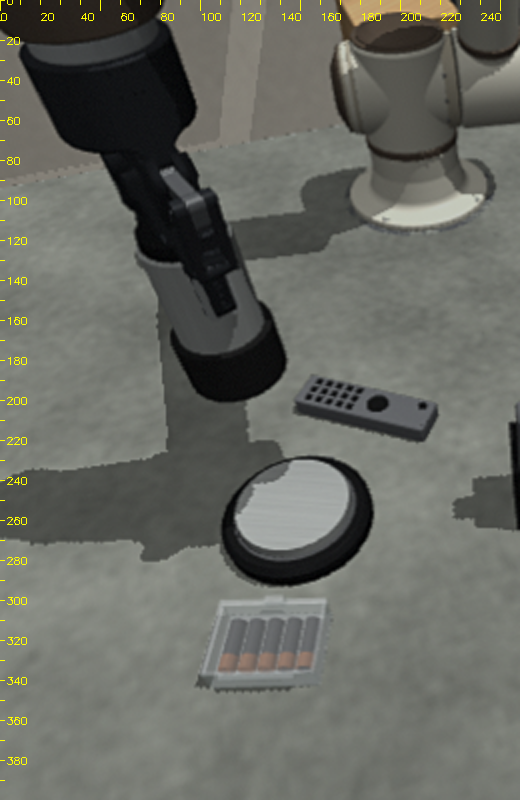

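Over the plate. Lowering to about 10 mm above it for a centring check.

```bash
python3 -m crank '[{"translation":[0.001,0.01,0],"rot":[0,0,0],"gripper":45},{"translation":[0.001,0.02,0],"rot":[0,0,0],"gripper":45},{"translation":[0,0.03,0],"rot":[0,0,0],"gripper":45},{"translation":[0,0.03,0],"rot":[0,0,0],"gripper":45},{"translation":[0,0.025,0],"rot":[0,0,0],"gripper":45},{"translation":[0,0.02,0],"rot":[0,0,0],"gripper":45},{"translation":[0,0.015,0],"rot":[0,0,0],"gripper":45},{"translation":[0,0.008,0],"rot":[0,0,0],"gripper":45},{"translation":[0,0.003,0],"rot":[0,0,0],"gripper":45},{"translation":[0,0,0],"rot":[0,0,0],"gripper":45},{"translation":[0,0,0],"rot":[0,0,0],"gripper":45}]'
python3 -c "
from h import *
delta(.5245,-.262,.2817,200)
crop('wrist',150,40,260,280,3,'pics/w12.png')
crop('top',330,170,130,120,5,'pics/t12.png')
crop('scene',80,130,140,180,4,'pics/s12.png')
"
```

```text
t: 16.5
ee_pos: [0.5247, -0.2624, 0.293]
tcp_rot: [-89.9, 0.1, -159.9]
ft_force: [0.4, -0.4, -3.0]
grip_width: 0.0582
t 16.5 pos [ 0.5247 -0.2624  0.293 ] rpy [-8.9930e+01  8.0000e-02 -1.5987e+02] F [ 0.4 -0.4 -3. ] w 0.0582
rot(now axes) [-0.0011  0.0023 -0.0014] shift now axes [ 0.0001  0.0113 -0.0004] shift target axes [ 0.0001  0.0113 -0.0004]
```

View pics/w12.png

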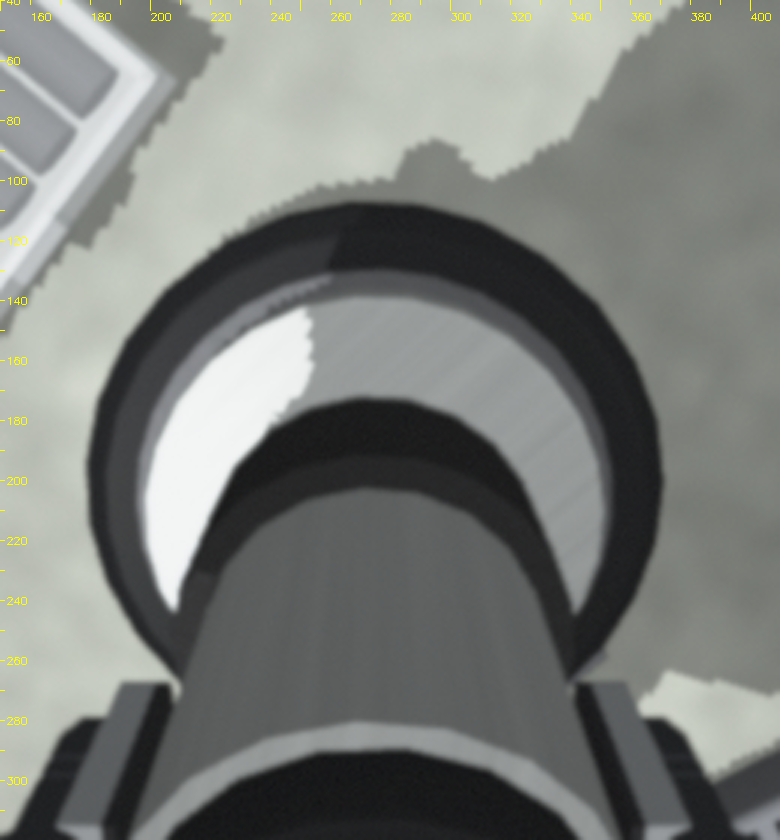

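View pics/s12.png

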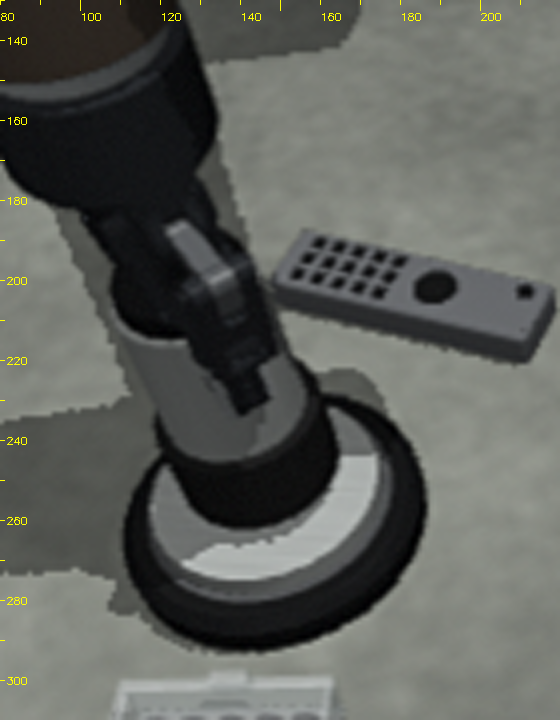

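View pics/t12.png

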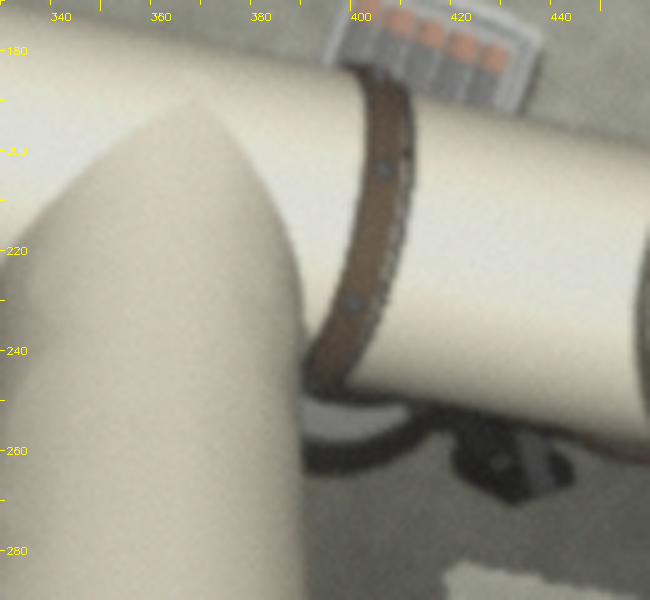

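```bash
python3 -c "
from h import *
f=viewer.grab_frame('wrist')
P=pix2world(f,[(274,138.5)],.036)[0];B=pix2world(f,[(274,172.3)],.0473)[0]
print(P,B,np.linalg.norm((P-B)[:2]))
L=pix2world(f,[(197.7,210),(352.3,210)],.036);print('plate mid lateral',L.mean(0))
B2=pix2world(f,[(221,207),(326.7,207)],.06);print('boot lateral',B2.mean(0))
z=np.array([np.cos(np.radians(-69.9)),np.sin(np.radians(-69.9))]);x=np.array([np.cos(np.radians(-159.9)),np.sin(np.radians(-159.9))])
o=readout.observe()['ee_pos'][:2]
for n,p in (('P',P),('B',B),('L',L.mean(0)),('B2',B2.mean(0))): print(n,'x',(p[:2]-o)@x,'z',(p[:2]-o)@z)
"
```

```text
[ 0.54144689 -0.31072199  0.036     ] [ 0.5348113 -0.2926929  0.0473   ] 0.019211429154657896
plate mid lateral [ 0.52428771 -0.26593547  0.036     ]
boot lateral [ 0.52857022 -0.27546374  0.06      ]
P x 0.0007273803259975764 z 0.05123249176967232
B x 0.0007629560909539515 z 0.032021095554680884
L x 0.0014501534523723742 z 0.0032768128083754994
B2 x 0.000702951981136716 z 0.013696480545782598
```

The wrist view suggests the tumbler sits 3 mm short along tool +z. I'll check that against the scene view with model overlays.

```bash
python3 -c "
from h import *
a=np.linspace(0,2*np.pi,90)
z=np.array([np.cos(np.radians(-69.9)),np.sin(np.radians(-69.9))])
for n,(x0,y0,w,h,k) in dict(scene=(90,200,110,100,7),wrist=(170,90,200,190,4)).items():
    f=viewer.grab_frame(n); im=cv2.cvtColor(f['img'],cv2.COLOR_RGB2BGR)
    c=cv2.resize(im[y0:y0+h,x0:x0+w],None,fx=k,fy=k,interpolation=cv2.INTER_CUBIC)
    t=readout.observe()['ee_pos'][:2]
    for ctr,r_,zz,col in (((.5245,-.262),.052,.036,(0,0,255)),(t,.036,.0473,(0,255,0)),(t-.004*z,.036,.0473,(255,200,0)),(t,.036,.0923,(0,255,0))):
        P=np.c_[ctr[0]+r_*np.cos(a),ctr[1]+r_*np.sin(a),0*a+zz]
        q=((proj(f,P)-[x0,y0]+.5)*k-.5)
        cv2.polylines(c,[np.int32(q)],True,col,1)
    cv2.imwrite('pics/ov_%s.png'%n,c)
"
```

```text
(no output)
```

View pics/ov_scene.png

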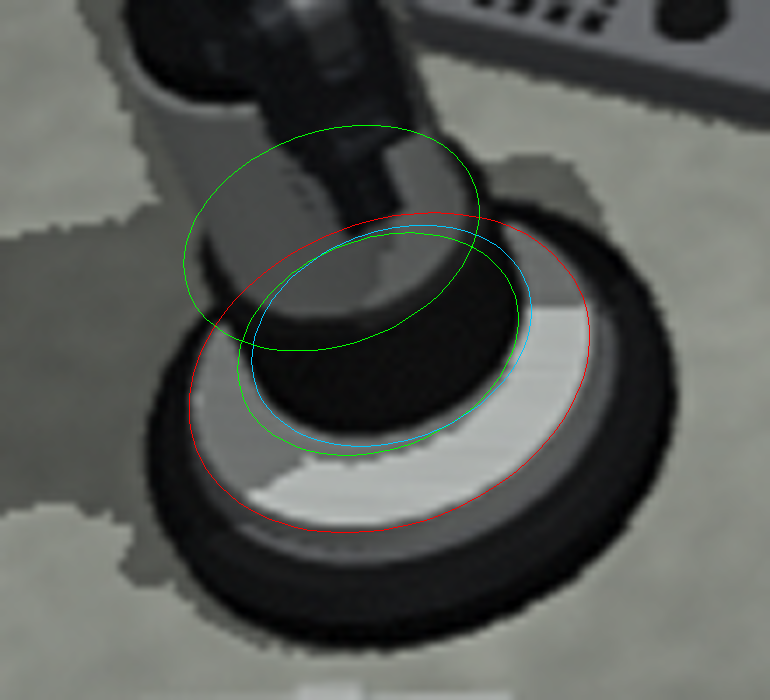

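View pics/ov_wrist.png

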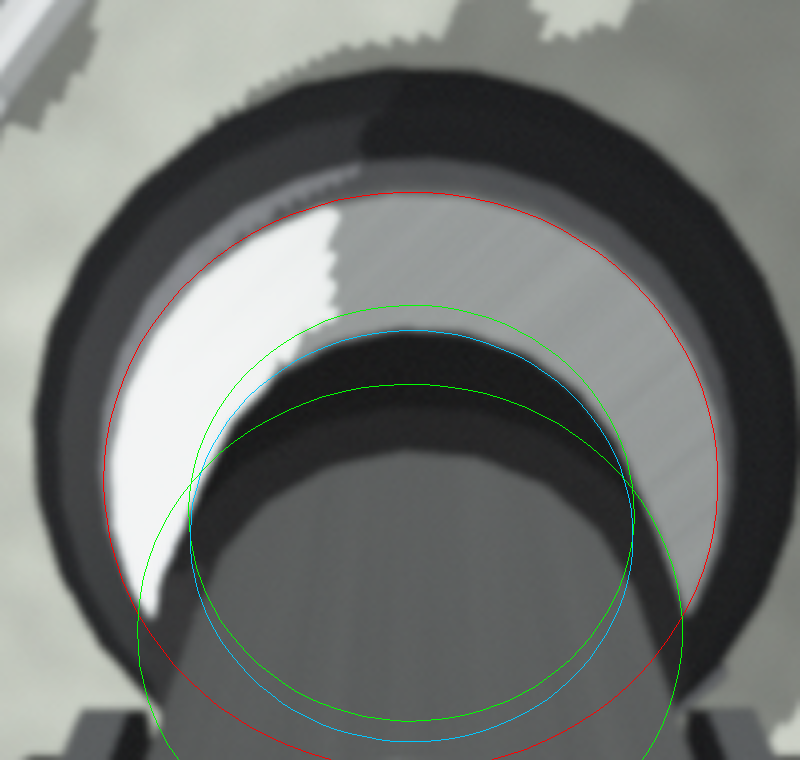

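Both views confirm the tumbler axis is about 3 to 4 mm short in tool z. Shifting +3.5 mm in z and +0.5 mm in x, then lowering to contact.

```bash
python3 -m crank '[{"translation":[0.0005,0,0.0035],"rot":[0,0,0],"gripper":45},{"translation":[0,0.004,0],"rot":[0,0,0],"gripper":45},{"translation":[0,0.004,0],"rot":[0,0,0],"gripper":45},{"translation":[0,0.002,0],"rot":[0,0,0],"gripper":45},{"translation":[0,0.001,0],"rot":[0,0,0],"gripper":45},{"translation":[0,0,0],"rot":[0,0,0],"gripper":45},{"translation":[0,0,0],"rot":[0,0,0],"gripper":45}]' 120
python3 -c "
from h import *
delta(.5245,-.262,.2717,200)
a=np.linspace(0,2*np.pi,90)
z=np.array([np.cos(np.radians(-69.9)),np.sin(np.radians(-69.9))])
for n,(x0,y0,w,h,k) in dict(scene=(90,200,110,100,7),wrist=(170,90,200,190,4)).items():
    f=viewer.grab_frame(n); im=cv2.cvtColor(f['img'],cv2.COLOR_RGB2BGR)
    c=cv2.resize(im[y0:y0+h,x0:x0+w],None,fx=k,fy=k,interpolation=cv2.INTER_CUBIC)
    for ctr,r_,zz,col in (((.525,-.262),.052,.036,(0,0,255)),((.525,-.262),.036,.036,(0,255,0))):
        P=np.c_[ctr[0]+r_*np.cos(a),ctr[1]+r_*np.sin(a),0*a+zz]
        q=((proj(f,P)-[x0,y0]+.5)*k-.5)
        cv2.polylines(c,[np.int32(q)],True,col,1)
    cv2.imwrite('pics/ov2_%s.png'%n,c)
"
```

```text
t: 17.5
ee_pos: [0.5249, -0.2657, 0.2815]
tcp_rot: [-90.0, -0.0, -159.9]
ft_force: [-2.5, 0.6, 1.9]
grip_width: 0.0584
t 17.5 pos [ 0.5249 -0.2657  0.2815] rpy [-9.0010e+01 -4.0000e-02 -1.5988e+02] F [-2.5  0.6  1.9] w 0.0584
rot(now axes) [0.0002 0.002  0.0007] shift now axes [-0.0009  0.0098 -0.0036] shift target axes [-0.0009  0.0098 -0.0036]
```

View pics/ov2_scene.png

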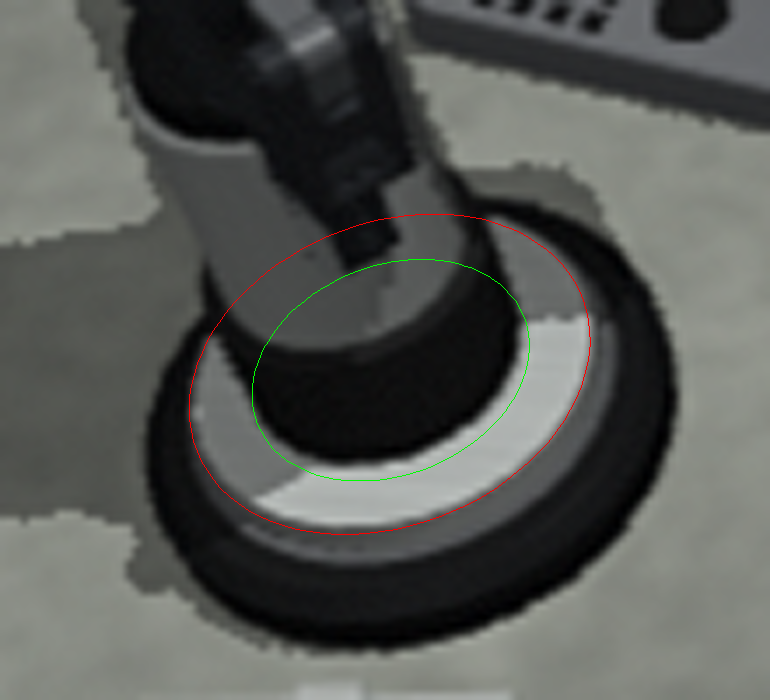

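View pics/ov2_wrist.png

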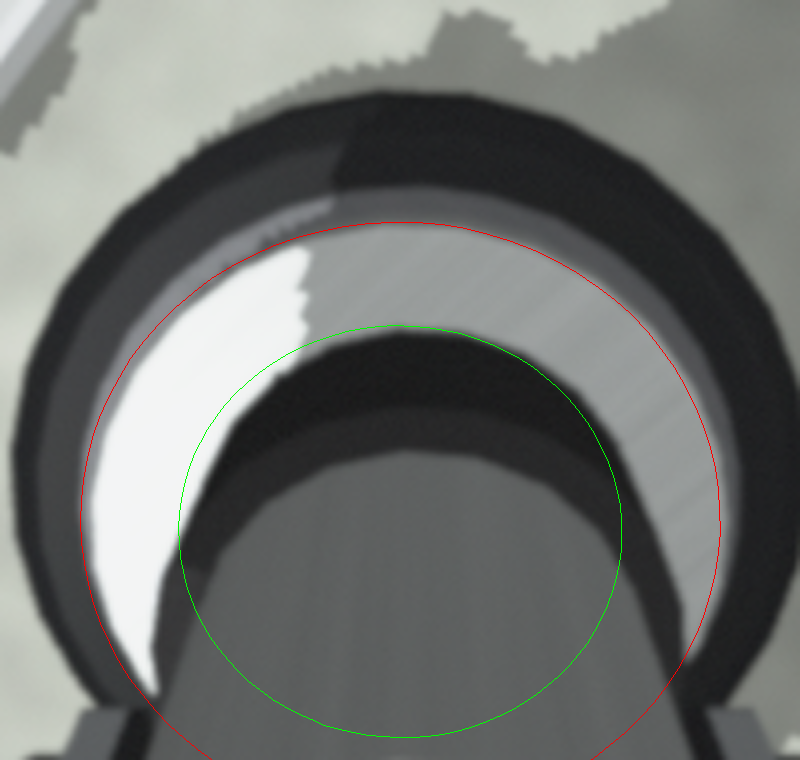

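Contact: Fz went from -3 to +1.9 N. Centring is within about 2 mm. Now pressing in steps.

```bash
python3 -m crank '[{"translation":[0,0.002,0],"rot":[0,0,0],"gripper":45},{"translation":[0,0.002,0],"rot":[0,0,0],"gripper":45},{"translation":[0,0.002,0],"rot":[0,0,0],"gripper":45},{"translation":[0,0,0],"rot":[0,0,0],"gripper":45}]' 120;python3 -m crank '[{"translation":[0,0.002,0],"rot":[0,0,0],"gripper":45},{"translation":[0,0.001,0],"rot":[0,0,0],"gripper":45},{"translation":[0,0,0],"rot":[0,0,0],"gripper":45}]'
```

```text
t: 18.0
ee_pos: [0.5252, -0.2659, 0.2757]
tcp_rot: [-90.0, -0.0, -159.9]
ft_force: [-3.3, 1.9, 8.8]
grip_width: 0.058
t: 18.3
ee_pos: [0.5252, -0.2658, 0.2733]
tcp_rot: [-90.0, -0.0, -159.9]
ft_force: [-4.3, 2.4, 10.5]
grip_width: 0.0583
```

```bash
python3 -m crank '[{"translation":[0,0.001,0],"rot":[0,0,0],"gripper":45},{"translation":[0,0.001,0],"rot":[0,0,0],"gripper":45},{"translation":[0,0,0],"rot":[0,0,0],"gripper":45}]';python3 -m crank '[{"translation":[0,0.001,0],"rot":[0,0,0],"gripper":45},{"translation":[0,0,0],"rot":[0,0,0],"gripper":45},{"translation":[0,0,0],"rot":[0,0,0],"gripper":45}]'
```

```text
t: 18.6
ee_pos: [0.5252, -0.2658, 0.2718]
tcp_rot: [-89.9, -0.0, -159.9]
ft_force: [-5.8, 3.2, 11.3]
grip_width: 0.0582
t: 18.9
ee_pos: [0.5252, -0.2658, 0.2718]
tcp_rot: [-89.9, 0.0, -159.8]
ft_force: [-5.4, 3.8, 16.0]
grip_width: 0.0578
```

The force now rises without travel, so this looks like the stop (z 0.2718, 9.7 mm below contact). I'll press a little further, then hold for over a second.

```bash
python3 -m crank '[{"translation":[0,0.001,0],"rot":[0,0,0],"gripper":45},{"translation":[0,0.0005,0],"rot":[0,0,0],"gripper":45},{"translation":[0,0,0],"rot":[0,0,0],"gripper":45},{"translation":[0,0,0],"rot":[0,0,0],"gripper":45}]'
python3 -c "
from h import *
crop('scene',90,150,110,150,4,'pics/s14.png')
crop('wrist',150,40,260,280,3,'pics/w14.png')"
```

```text
t: 19.3
ee_pos: [0.5252, -0.2658, 0.2717]
tcp_rot: [-89.9, 0.0, -159.8]
ft_force: [-7.8, 5.1, 22.4]
grip_width: 0.058
```

View pics/s14.png

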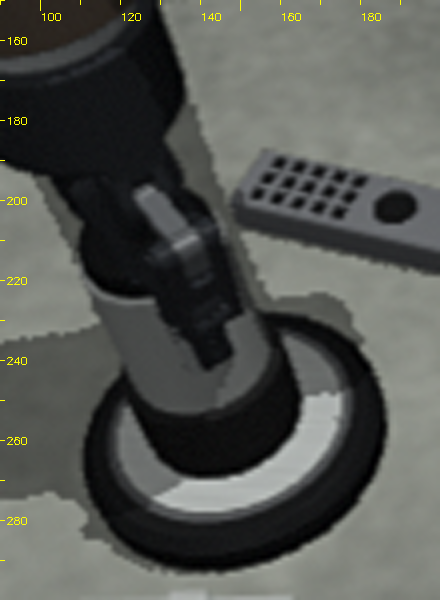

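View pics/w14.png

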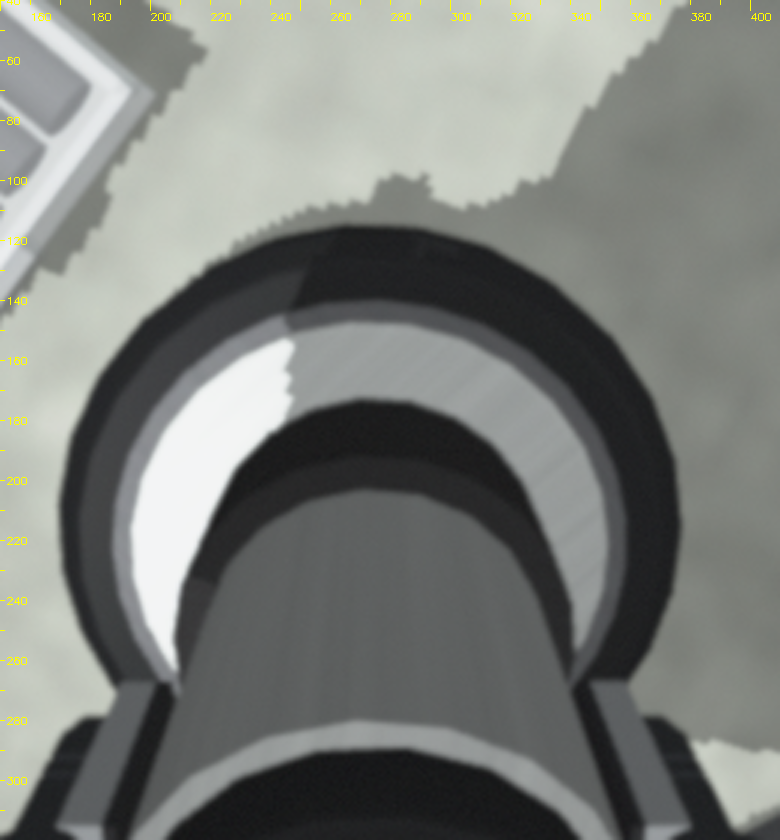

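The plate is visibly down. The lid hasn't moved in the wrist view (rows 281 to 290), so there was no slip. Holding for 1.2 s.

```bash
python3 -m crank '[{"translation":[0,0,0],"rot":[0,0,0],"gripper":45},{"translation":[0,0,0],"rot":[0,0,0],"gripper":45},{"translation":[0,0,0],"rot":[0,0,0],"gripper":45},{"translation":[0,0,0],"rot":[0,0,0],"gripper":45},{"translation":[0,0,0],"rot":[0,0,0],"gripper":45},{"translation":[0,0,0],"rot":[0,0,0],"gripper":45},{"translation":[0,0,0],"rot":[0,0,0],"gripper":45},{"translation":[0,0,0],"rot":[0,0,0],"gripper":45},{"translation":[0,0,0],"rot":[0,0,0],"gripper":45},{"translation":[0,0,0],"rot":[0,0,0],"gripper":45},{"translation":[0,0,0],"rot":[0,0,0],"gripper":45},{"translation":[0,0,0],"rot":[0,0,0],"gripper":45}]'
python3 -m crank '[{"translation":[0,0,0],"rot":[0,0,0],"gripper":45},{"translation":[0,-0.002,0],"rot":[0,0,0],"gripper":45},{"translation":[0,-0.002,0],"rot":[0,0,0],"gripper":45},{"translation":[0,-0.002,0],"rot":[0,0,0],"gripper":45},{"translation":[0,-0.002,0],"rot":[0,0,0],"gripper":45},{"translation":[0,-0.002,0],"rot":[0,0,0],"gripper":45},{"translation":[0,-0.001,0],"rot":[0,0,0],"gripper":45},{"translation":[0,-0.001,0],"rot":[0,0,0],"gripper":45},{"translation":[0,0,0],"rot":[0,0,0],"gripper":45},{"translation":[0,0,0],"rot":[0,0,0],"gripper":45}]'
```

```text
t: 20.6
ee_pos: [0.5252, -0.2658, 0.2717]
tcp_rot: [-89.9, 0.0, -159.8]
ft_force: [-7.0, 4.7, 22.4]
grip_width: 0.058
t: 21.6
ee_pos: [0.5252, -0.2658, 0.2796]
tcp_rot: [-90.0, -0.0, -159.9]
ft_force: [-2.5, 0.9, 4.9]
grip_width: 0.058
```

```bash
python3 -m crank '[{"translation":[0,-0.0015,0],"rot":[0,0,0],"gripper":45},{"translation":[0,-0.0005,0],"rot":[0,0,0],"gripper":45},{"translation":[0,0,0],"rot":[0,0,0],"gripper":45},{"translation":[0,0,0],"rot":[0,0,0],"gripper":45}]' 40
python3 -c "
from h import *
crop('wrist',150,40,260,280,3,'pics/w15.png')"
```

```text
t: 22.0
ee_pos: [0.5252, -0.2658, 0.2814]
tcp_rot: [-90.0, 0.0, -159.9]
ft_force: [-2.4, -0.4, 3.0]
grip_width: 0.0583
```

View pics/w15.png

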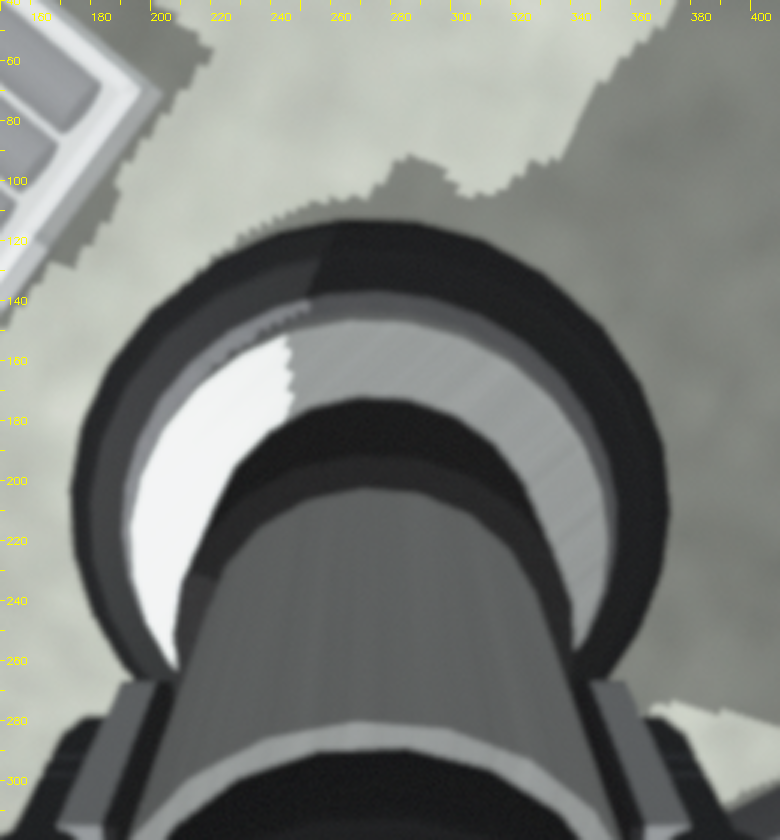

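The plate is back up and the tumbler is centred. Opening slowly, then retreating straight up.

```bash
python3 -m crank '[{"translation":[0,0,0],"rot":[0,0,0],"gripper":68},{"translation":[0,0,0],"rot":[0,0,0],"gripper":72},{"translation":[0,0,0],"rot":[0,0,0],"gripper":78},{"translation":[0,0,0],"rot":[0,0,0],"gripper":86},{"translation":[0,0,0],"rot":[0,0,0],"gripper":95},{"translation":[0,0,0],"rot":[0,0,0],"gripper":100},{"translation":[0,0,0],"rot":[0,0,0],"gripper":100},{"translation":[0,0,0],"rot":[0,0,0],"gripper":100}]'
python3 -c "
from h import *
crop('wrist',0,0,560,420,1,'pics/w16.png')"
```

```text
t: 22.85
ee_pos: [0.5252, -0.2658, 0.2816]
tcp_rot: [-90.0, 0.0, -159.9]
ft_force: [0.7, 0.5, -0.1]
grip_width: 0.0852
```

View pics/w16.png

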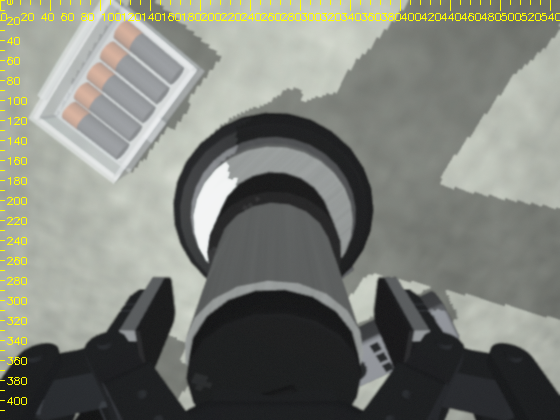

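The pads are open and clear of the tumbler on both sides. Retreating up, and then away so the top camera can see.

```bash
python3 -m crank '[{"translation":[0,-0.01,0],"rot":[0,0,0],"gripper":100},{"translation":[0,-0.02,0],"rot":[0,0,0],"gripper":100},{"translation":[0,-0.03,0],"rot":[0,0,0],"gripper":100},{"translation":[0,-0.04,0],"rot":[0,0,0],"gripper":100},{"translation":[0,-0.04,0],"rot":[0,0,0],"gripper":100},{"translation":[0,-0.03,0],"rot":[0,0,0],"gripper":100},{"translation":[0,0,-0.02],"rot":[0,0,0],"gripper":100},{"translation":[0,0,-0.04],"rot":[0,0,0],"gripper":100},{"translation":[0,0,-0.04],"rot":[0,0,0],"gripper":100},{"translation":[0,0,-0.04],"rot":[0,0,0],"gripper":100},{"translation":[0,0,-0.04],"rot":[0,0,0],"gripper":100},{"translation":[0,0,-0.04],"rot":[0,0,0],"gripper":100}]' && python3 -m crank '[{"translation":[0,0,-0.04],"rot":[0,0,0],"gripper":100},{"translation":[0,0,-0.02],"rot":[0,0,0],"gripper":100},{"translation":[0,0,0],"rot":[0,0,0],"gripper":100},{"translation":[0,0,0],"rot":[0,0,0],"gripper":100}]'
python3 -c "
from h import *
delta(.5,0,.4,200)
crop('scene',0,0,560,420,1,'pics/s17.png')
crop('top',0,0,560,420,1,'pics/t17.png')
crop('top',340,170,120,120,6,'pics/t17c.png')
crop('scene',80,130,120,170,4,'pics/s17c.png')"
```

```text
t: 24.1
ee_pos: [0.4485, -0.058, 0.4526]
tcp_rot: [-90.0, 0.1, -159.9]
ft_force: [0.4, 0.4, 0.1]
grip_width: 0.0853
t: 24.5
ee_pos: [0.4287, -0.0027, 0.4524]
tcp_rot: [-90.0, 0.1, -159.8]
ft_force: [0.1, -0.2, 0.4]
grip_width: 0.0854
t 24.5 pos [ 0.4287 -0.0027  0.4524] rpy [-8.9990e+01  9.0000e-02 -1.5981e+02] F [ 0.1 -0.2  0.4] w 0.0854
rot(now axes) [-0.0003  0.0033 -0.0015] shift now axes [-0.0678  0.0525  0.0221] shift target axes [-0.0679  0.0524  0.0219]
```

View pics/s17.png

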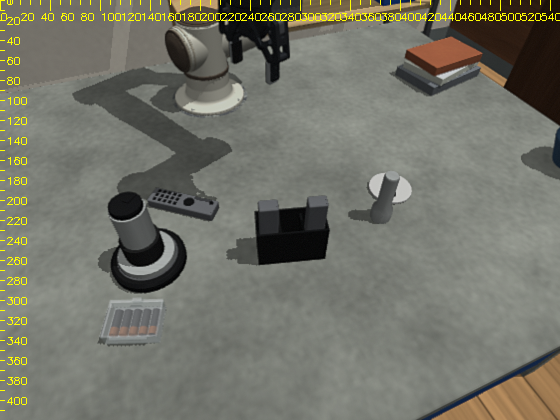

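View pics/t17c.png

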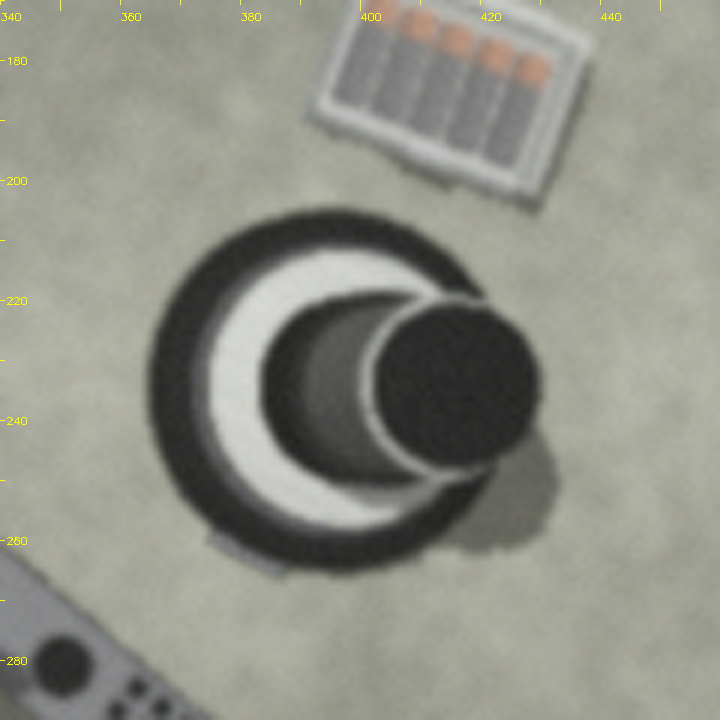

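View pics/t17.png

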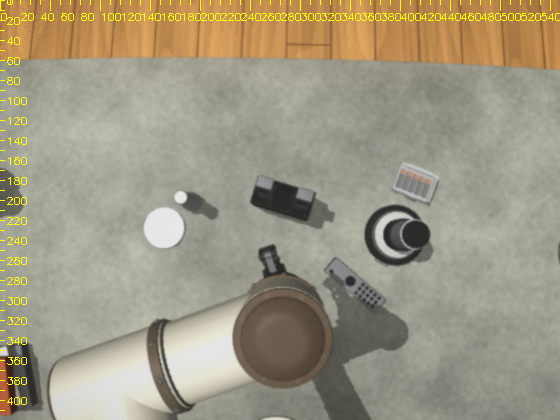

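View pics/s17c.png

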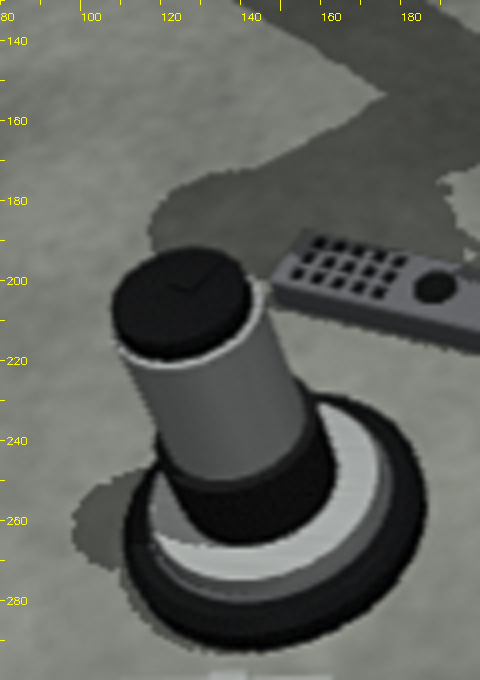

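The tumbler stands upright in the middle of the plate, and the remote lies flat and separate. The caddy, torch, box and coaster appear where they were. One numeric check, then I'll hand in.

```bash
python3 -c "
from h import *
f=viewer.grab_frame('top'); s=viewer.grab_frame('scene')
print('lid top',pix2world(f,[(340+457/6,170+385/6)],.167)[0],'lid scene',pix2world(s,[(80+182/4,130+304/4)],.168)[0])
print(readout.observe()['t'],readout.observe()['ft_force'])
job.job_done()
"
```

```text
lid top [ 0.52567618 -0.26373427  0.167     ] lid scene [ 0.53015428 -0.26137208  0.168     ]
24.8 [-0.2889556   1.28146016  0.19316018]
the job is handed in; nothing more can be done
```

The job is done and handed in at 24.8 s.

- **Remote:** I moved it off the warmer and laid it flat on the cabinet top, well clear of the base. It was released and still lying flat in the last pictures.
- **Press:** I stood the tumbler on the plate and pressed it while still gripping. The tool went down about 9.8 mm from contact, until the force rose with no more travel. I held it at about 22 N for at least 1.3 s. The wrist view showed no slip.
- **Release:** I let the plate come back up, then opened the gripper and backed away. The tumbler stands upright.
- **Centring:** The last top view puts the lid at (0.526, -0.264), and the plate centre measured about (0.5245, -0.262), so about 2 mm off. The scene view gave (0.530, -0.261), about 6 mm off, so the two cameras disagree by about 5 mm. At the press the wrist and scene overlays had shown an offset of 1–3 mm.
- **Other objects:** By eye, the caddy, torch, battery box and coaster look unmoved in the last pictures. I did not re-measure their positions.

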